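# Put the loose tier back on the model rack

## Task

The loose steel tier of the model rack has been left with one end up on a stack of baseboards. Lift it off and set it level over the small house on the bottom frame, with its four corner posts in the four corner sockets, and press it firmly down past the springs until all four posts are fully home, then let go. Ease it in rather than banging it down, do not touch or shift the house, and leave the other things on the bench as they are.

Things in the scene. Friction and masses are not known exactly. Their poses are not given: they have to be found in the camera images.
- tier_mid (a point): Loose tier of the rack, dark grey square steel tube, 188 x 158 mm, 0.5-0.75 kg; the point is the middle of its central spine, half-way up: the place to grip. Spine 14 mm wide (y), 24 mm high (z), running along x from end to end, with a clear 54 mm opening on each side of it before the side rail. x is its length, z square to the frame and upward. It is the same after a half turn about z.
- tier_feet (a point): Centre of the tier's four foot tips, 96 mm below tier_mid, same axes. Posts stand at x +-82, y +-67 mm: 22 mm square, down to a flat shoulder 22 mm above the tips; below it a steel foot 14 mm square, its last 6 mm tapering to 12.5 mm. The posts' tops reach 126 mm above the tips. At the start the -x feet stand on the bench, the +x feet on the boards farther out: the tier slopes 28 degrees, +x end up.
- base_mid (a point): Bottom frame of the rack, same steel and outline as the tier, bolted to the bench. The point is its centre at the height of the socket rims, 64 mm above the bench; x along its 188 mm length, z up. Square sockets with flat rims at x +-82, y +-67 mm: 16 mm wide inside, 24 mm outside, 24 mm deep. Home, the shoulders rest on the rims: tier_mid 74 mm above this point, tier_feet 22 mm below it.
- base_deck (a point): Centre of the bottom frame's plywood deck, 24 mm below the rims, same axes. About the sockets: in each outer (y) wall a sprung steel leaf bulges 2 mm into the hole, crest 11.5 mm below the rim. The tier's own weight stops on the leaves, feet 10 to 16 mm deep; about 8 to 18 N more, straight down, pushes them past until the shoulders sit on the rims.
- house_mid (a point): Small card and basswood model house, light, loose on the middle of the bottom frame's deck: 96 x 66 mm, 50 mm high (its ridge 26 mm above the socket rims). The point is its centre, 25 mm above the deck. It stays there.
- boards_top (a point): Stack of baseboards that props up the tier, 110 x 190 mm (x, y) and 77 mm high, heavy, does not move. The point is the centre of its top face.
- glue_mid (a point): White glue bottle, 48 mm across, 105 mm high, standing; the point is half-way up. Leave it.
- jar_mid (a point): Jar with metal lid, 60 mm across, 62 mm high, standing; the point is half-way up. Leave it.
- mug_mid (a point): Dark metal pot of pencils, 66 mm across, 120 mm high over the pencils, standing; the point is 43 mm above the bench. Leave it.
- tape_mid (a point): Roll of paper tape lying flat below the sloping tier, 76 mm across, 24 mm high; the point is its centre. Leave it.
- sander_mid (a point): Cork sanding block, 127 x 77 x 31 mm, lying; the point is its centre. Leave it.
- clamp_mid (a point): Bar clamp lying flat, 195 mm long; the point is on its bar. Leave it.
There are look-alikes about, which are no part of the job. Leave any orange look-alike of the part that bears tier_mid alone.

How it is judged:
On the way:
1. the tier is lifted off the boards (height (world z) of tier_mid above 0.165 m and contact force between tier and boards below 0.1 N), for 0.1 s.
At the end, for the whole second after the job is handed in: The tier stands level (within 0.02 rad) on the bottom frame, all four feet in the sockets and the shoulders on the rims (within 2.5 mm in height, 4 mm sideways, 0.05 rad in yaw), at rest and let go, with the house still on the deck (horizontal distance between tier_mid and base_mid below 0.004 m and z of tier_mid in the frame of base_mid between 0.0715 and 0.0765 m and angle between tier_mid's own z axis and vertical below 0.02 rad and angle between the x axis of tier_mid and the x axis of base_mid, either way round below 0.05 rad and linear speed of tier below 0.02 m/s and horizontal distance between house_mid and base_mid below 0.025 m); the robot touches nothing.
It fails at once if the house is touched by the tier or the robot, or shifted more than 10 mm (contact force between any of tier, the arm, the fingers and house above 1 N or distance of house_mid from where it was at the start of the episode above 0.01 m).
It fails at once if the tier is banged or forced onto the bottom frame (over 110 N) (contact force between tier and base above 110 N).
It fails at once if another thing on the bench is shifted more than 30 mm (distance of any of glue_mid, jar_mid, mug_mid, tape_mid, sander_mid, clamp_mid from where it was at the start of the episode above 0.03 m).
It also fails if it takes over 54 s, if anything falls off the work surface, if the arm or the gripper's body presses on something with over 40 N, if the wrist force passes 120 N, or if a joint passes its speed limit or range.

## Robot

A 6-joint arm with a two-finger parallel gripper is mounted at the origin on the work surface. World frame = base frame: x ahead of the robot, y to its left, z up, the work surface at z = 0. Lengths are in m, angles in rad, forces in N, time in s.
With the tool pointing down it reaches from about 0.35 to 0.925 m from the base axis. Payload 6.4 kg.
Tool frame: the origin (TCP) lies on the centre line of the jaws, within the pads' length; the fingertips stand tcp_to_tips ahead of it and the grasp point (between the pads) is the TCP (tcp_to_tips is the distance from the TCP to the fingertips, in m); z points along the fingers, y is the direction in which the jaws open and shut (so a half turn about z gives the same grasp; the last joint's range is limited). The gripper opens to 85 mm and grips with 20 to 120 N. Pads are 22 mm wide; open, the fingers measure 114 mm over their backs; the gripper's body (76 mm by 85 mm) begins 54 mm behind the grasp point. The pads swing forward as they close: fully open they stand 13 mm farther back than shut.
Start: joints at [-0.174, 0.245, 1.558, -0, 1.339, -0.174], TCP at [0.65, 0, 0.25] pointing down, gripper open.
Joint ranges: [-3.13, 3.13], [-1.02, 2.26], [0.13, 2.54], [-0.95, 4.09], [0.21, 2.88], [-2.74, 2.74]. Speed limits (rad/s): [2.57, 2.57, 3.14, 3.14, 3.14, 3.14].

## Interface

Orientations are given as [roll, pitch, yaw] about the fixed x, y, z axes, in that order (R = Rz(yaw) Ry(pitch) Rx(roll)).
In Python, from rig import sense, grab_frame, camera_info, hand_in, tcp_to_tips gives the robot as it stands.
- The arm moves only by the shell command python3 -m inch 'ROWS'. ROWS is JSON, a list of rows, each a list of 7 numbers: the shift along the tool's x, y, z in mm, then the turn, a rotation vector about the tool's x, y, z in rad, then the closure in counts, from 0 (fully open) to 255 (shut). A call has 1 to 20 rows; each row shifts and turns the pose as measured when the row begins, along the tool's axes as they then stand; what a row does not reach is not made up. A row lasts 1/8 s, in which the tool goes at most 62.5 mm and 10.7 degrees, less where a joint would pass 70% of its speed; a pose out of reach is approached as far as the arm can. A call with a gripper value outside its range is refused whole. The fingers move at their own pace and stop on an object; the grip force is fixed at half the most. Time passes only in rows, so rows that do not move let the fingers close. It gives the time, the measured TCP pose, the force and the opening at its end, in the units of the state.
- sense(): the state, without advancing time (a new reading comes with each control period).
- grab_frame(name): name is "scene" or "side" or "wrist"; returns (picture, depth): 480x640x3 uint8, red, green, blue; 480x640 float32, m along the optical axis (not along the pixel's ray), 0 where there is no reading.
- camera_info(name): a dict with "fx", "fy", "cx", "cy" (pixels), "R" (3x3) and "t" (3): a world point X has camera coordinates R X + t. Camera axes: x right, y down, z forward; pixel columns grow to the right and rows downward; lengths in m; the calibration is good to about 2 mm. A picture is of the moment at which its call begins: read the wrist's pose just before it. camera_info takes no time and is no camera call; for the wrist camera it gives the pose at the moment of the call.
- hand_in(): hands the job in, once; it reports no verdict.
The state is a dict: "time": time; "joint_positions": joint angles; "joint_vel": joint speeds; "effort": joint torques, N m; "tcp_pos": TCP position; "eef_rot": TCP orientation; "wrist_force": force on the tool from outside, world axes, zero at the start; "moment": the same for the moment, N m; "width": finger opening in m.
Only numpy, scipy, OpenCV 4.12 (cv2) and the standard library are available. Lean on these libraries where they do the work, as an engineer would, in place of code of your own. Each camera call takes 0.05 s, during which the arm holds its last target.

## Working session

There is one attempt and no reset: what is moved stays moved. The work goes in short steps, Python scripts to look and compute and a shell command to move; the robot and the scene stay as the last step left them, time stands still between calls to the robot, and variables do not carry over. Pictures are saved under pics/ and viewed, and the job is handed in when it is done.

```bash
ls; mkdir -p pics; python3 - <<'E'
from rig import *
import numpy as np,cv2
print(sense(), tcp_to_tips)
for n in ["scene","side","wrist"]:
    p,d=grab_frame(n); cv2.imwrite(f"pics/{n}0.png",p[:,:,::-1]); np.savez(f"pics/{n}0.npz",p=p,d=d,**{k:np.array(v) for k,v in camera_info(n).items()})
    print(n,camera_info(n))
E
```

```text
pics
{'time': 0.0, 'joint_positions': array([-1.74113643e-01,  2.45774930e-01,  1.55902908e+00,  1.04807353e-05,
        1.33867798e+00, -1.74105201e-01]), 'joint_vel': array([ 0.00098035, -0.00109394,  0.001768  , -0.00083489,  0.00016154,
       -0.00110231]), 'effort': array([ 6.17919522e-04, -4.29512215e+01, -3.26122355e+01, -1.30276699e-04,
        5.42047856e-03, -1.36905024e-05]), 'tcp_pos': array([6.49478942e-01, 9.11296135e-05, 2.49197217e-01]), 'eef_rot': array([-3.13973365e+00, -3.37323976e-04,  1.57078515e+00]), 'wrist_force': array([-0.6516474 , -0.59102786, -0.28622998]), 'moment': array([ 0.01046412, -0.10642141, -0.01091463]), 'width': 0.08560810876522473} 0.019
scene {'fx': 616.6898545688152, 'fy': 616.6898545688152, 'cx': 324.17825127610416, 'cy': 235.79197452455813, 'R': array([[-0.86708856,  0.49803402,  0.01093383],
       [ 0.3599861 ,  0.64161353, -0.67730501],
       [-0.34433623, -0.5833474 , -0.73562108]]), 't': array([ 0.44923785, -0.11775855,  1.9493701 ])}
side {'fx': 539.8102002034015, 'fy': 539.8102002034015, 'cx': 320.39332868303086, 'cy': 240.8404040463587, 'R': array([[ 0.70236863, -0.71174548,  0.00983296],
       [-0.52320027, -0.52557529, -0.67084431],
       [ 0.48263837,  0.46603539, -0.74153302]]), 't': array([-0.35940531,  0.32353289,  1.11597921])}
wrist {'fx': 368.01443759378503, 'fy': 368.01443759378503, 'cx': 315.9374811284837, 'cy': 239.7326166488416, 'R': array([[ 9.99994213e-01,  9.02420273e-04, -3.28019986e-03],
       [ 1.79159303e-03, -9.59337350e-01,  2.82256336e-01],
       [-2.89210440e-03, -2.82260579e-01, -9.59333415e-01]]), 't': array([-0.64724969, -0.03640557,  0.37997335])}
```

View pics/scene0.png

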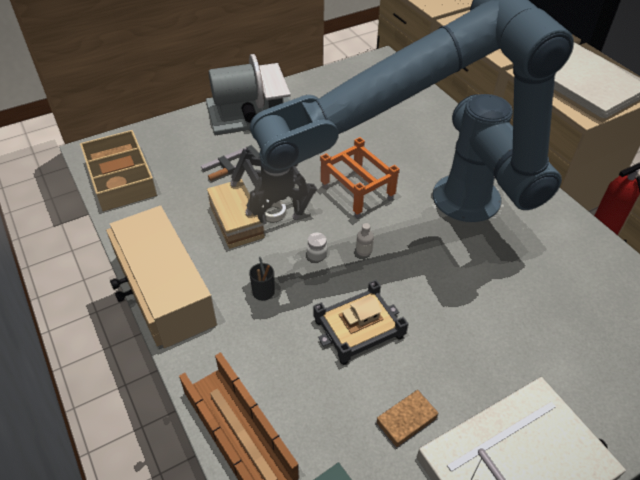

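View pics/side0.png

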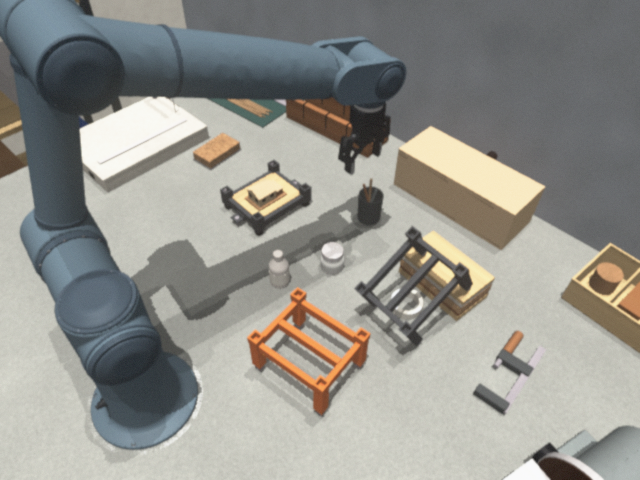

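View pics/wrist0.png

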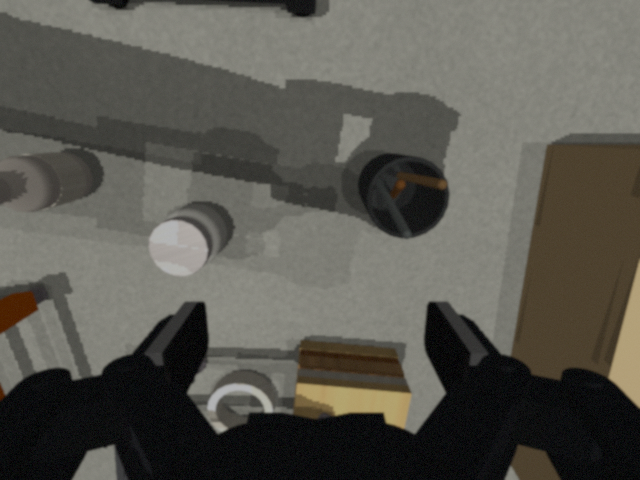

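The side view shows the tier at about (415,285), leaning on the boards (450,270), and the base with the house at (266,197). The orange look-alike is at (308,350). I'll zoom in next.

```bash
cat > h.py <<'E'
import numpy as np,cv2
def load(f): return np.load(f)
def cloud(z):
    d=z['d'];v,u=np.mgrid[0:480,0:640]
    c=np.stack([(u-z['cx'])/z['fx']*d,(v-z['cy'])/z['fy']*d,d],-1)
    w=(c-z['t'])@z['R']; w[d<=0]=np.nan
    return w
def proj(z,X):
    c=np.atleast_2d(X)@z['R'].T+z['t']; return np.stack([c[:,0]/c[:,2]*z['fx']+z['cx'],c[:,1]/c[:,2]*z['fy']+z['cy']],-1)
E
python3 - <<'E'
from h import *
z=load('pics/side0.npz');p=z['p'][:,:,::-1]
cv2.imwrite('pics/a1.png',cv2.resize(p[215:355,345:505],None,fx=5,fy=4.2*5/4.2,interpolation=cv2.INTER_CUBIC)[:600*2][:, :800])
cv2.imwrite('pics/a1.png',cv2.resize(p[220:350,345:505],(800,600) if 0 else (738,600),interpolation=cv2.INTER_CUBIC))
cv2.imwrite('pics/a2.png',cv2.resize(p[155:240,210:320],(776,600),interpolation=cv2.INTER_CUBIC))
z=load('pics/scene0.npz');p=z['p'][:,:,::-1]
cv2.imwrite('pics/a3.png',cv2.resize(p[275:370,300:420],(757,600),interpolation=cv2.INTER_CUBIC))
for n in ['scene','side','wrist']:
    w=cloud(load(f'pics/{n}0.npz')); 
    m=(w[...,2]<0.02)&(w[...,2]>-.03); print(n,np.isnan(w).mean(),np.median(w[...,2][m]))
E
```

```text
scene 0.0107421875 0.003332670570956614
side 0.003961588541666667 0.0019179999285135374
wrist 0.003981119791666667 -0.00021983890352607555
```

View pics/a1.png

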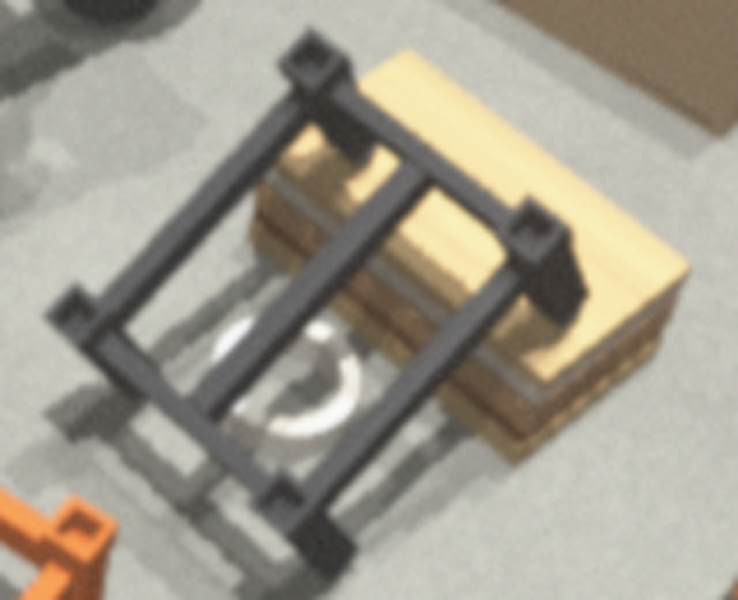

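View pics/a2.png

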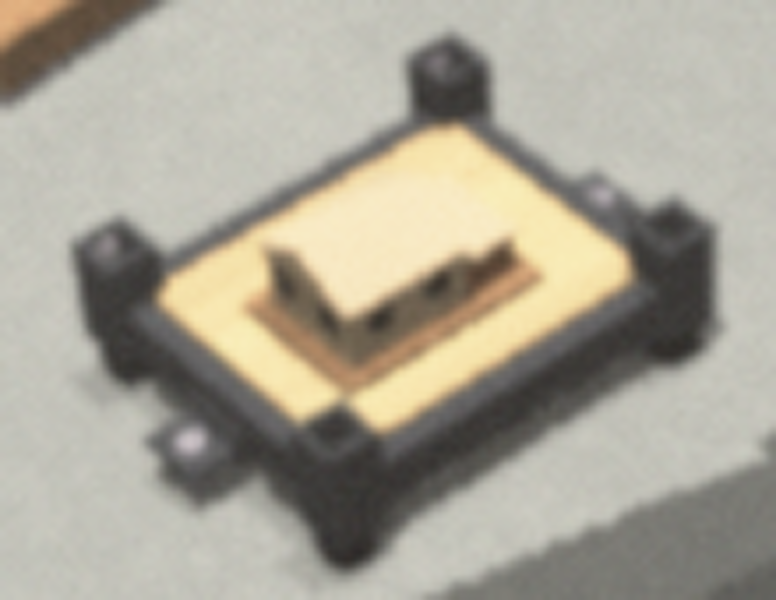

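View pics/a3.png

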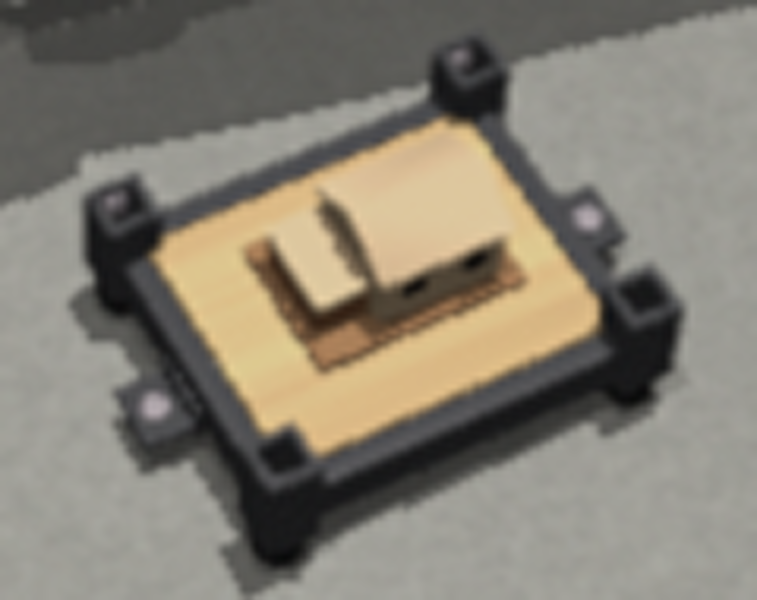

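```bash
cat >> h.py <<'E'
def ray(z,uv,h):
    uv=np.atleast_2d(uv).astype(float); c=np.stack([(uv[:,0]-z['cx'])/z['fx'],(uv[:,1]-z['cy'])/z['fy'],np.ones(len(uv))],-1)
    o=-z['R'].T@z['t']; d=c@z['R']; s=(np.broadcast_to(h,len(uv))-o[2])/d[:,2]; return o+d*s[:,None]
E
python3 - <<'E'
from h import *
np.set_printoptions(precision=4,suppress=True)
S=load('pics/side0.npz');C=load('pics/scene0.npz')
a=np.array([(448,65),(118,245),(340,425),(683,225)])*.1418+[210,155]-.4
b=np.array([(640,295),(470,68),(122,205),(283,450)])*.1585+[300,275]-.4
def rep(P):
    print(P); print('c',P.mean(0),'sides',[round(np.linalg.norm(P[i]-P[(i+1)%4]),4) for i in range(4)],'diag',np.linalg.norm(P[0]-P[2]),np.linalg.norm(P[1]-P[3]))
    for i in range(4): e=P[(i+1)%4]-P[i]; print(np.degrees(np.arctan2(e[1],e[0])).round(2),end=' ')
    print()
rep(ray(S,a,.064)); rep(ray(C,b,.064))
t=np.array([(312,60),(535,228),(283,497),(75,308)])*.2168+[345,220]-.4
rep(ray(S,t,[.1912,.1912,.1142,.1142]))
w=cloud(S)
for n,q in(('base',a),('tier',t)): 
    for u,v in q: print(n,np.nanmedian(w[int(v)-3:int(v)+4,int(u)-3:int(u)+4],axis=(0,1)))
w=cloud(C)
for u,v in b: print('baseC',np.nanmedian(w[int(v)-3:int(v)+4,int(u)-3:int(u)+4],axis=(0,1)))
# spine point in side pix
for uv in [(315,290),(400,195),(230,380)]:
    u,v=np.array(uv)*.2168+[345,220]; print('spine',w.shape,cloud(S)[int(v),int(u)])
E
```

```text
[[0.6376 0.3123 0.064 ]
 [0.4774 0.3217 0.064 ]
 [0.4738 0.1891 0.064 ]
 [0.6379 0.1784 0.064 ]]
c [0.5567 0.2504 0.064 ] sides [np.float64(0.1605), np.float64(0.1326), np.float64(0.1645), np.float64(0.1339)] diag 0.20499688575723182 0.2151962070588411
176.66 -91.55 -3.73 90.14 
[[0.4786 0.3182 0.064 ]
 [0.4752 0.1886 0.064 ]
 [0.6368 0.1783 0.064 ]
 [0.64   0.3099 0.064 ]]
c [0.5576 0.2487 0.064 ] sides [np.float64(0.1296), np.float64(0.1619), np.float64(0.1316), np.float64(0.1616)] diag 0.21116531921579162 0.2045980254045137
-91.5 -3.63 88.63 177.05 
[[ 0.5997 -0.1913  0.1912]
 [ 0.5891 -0.3249  0.1912]
 [ 0.4452 -0.3094  0.1142]
 [ 0.4583 -0.1744  0.1142]]
c [ 0.5231 -0.25    0.1527] sides [np.float64(0.134), np.float64(0.1639), np.float64(0.1356), np.float64(0.1618)] diag 0.20909240404621418 0.2137311598324226
-94.51 173.85 84.45 -6.82 
base [0.6417 0.3194 0.0621]
base [0.4803 0.3275 0.0629]
base [0.4776 0.1962 0.0602]
base [0.6416 0.1842 0.0608]
tier [ 0.6073 -0.1847  0.1824]
tier [ 0.5972 -0.3198  0.1786]
tier [ 0.4502 -0.3037  0.1033]
tier [ 0.4622 -0.1695  0.1074]
baseC [0.4728 0.3131 0.0603]
baseC [0.474  0.1834 0.0624]
baseC [0.6371 0.173  0.0644]
baseC [0.6355 0.3057 0.0613]
spine (480, 640, 3) [ 0.5314 -0.2561  0.1376]
spine (480, 640, 3) [ 0.5831 -0.2598  0.1636]
spine (480, 640, 3) [ 0.4804 -0.2498  0.1091]
```

Estimates so far: base centre (0.557, 0.2495) with yaw about -3°, and tier_mid (0.537, -0.2515, 0.126) with yaw about -6°. The sides and heights fit the given sizes. First I'll rise and turn the tool so the jaws lie along the tier's y.

```bash
python3 -m inch '[[0,0,-8,0,0,0.18,40],[0,0,-8,0,0,0.18,60],[0,0,-8,0,0,0.18,60],[0,0,-8,0,0,0.18,60],[0,0,-8,0,0,0.18,60],[0,0,-8,0,0,0.18,60],[0,0,-8,0,0,0.18,60],[0,0,0,0,0,0.18,60],[0,0,0,0,0,0.18,60],[0,0,0,0,0,0.06,60]]'
cat >> h.py <<'E'
from scipy.spatial.transform import Rotation as Ro
def pose():
    from rig import sense
    s=sense(); return np.array(s['tcp_pos']),Ro.from_euler('xyz',s['eef_rot']),s
def goto(p,R):
    q,Q,s=pose(); D=(Q.inv()*R).as_rotvec()
    print('t',round(s['time'],2),'pos',q.round(4),'rpy',s['eef_rot'].round(4),'w',round(s['width'],4),'F',s['wrist_force'].round(1),'j',s['joint_positions'].round(2))
    print('need tool mm',(Q.inv().apply(p-q)*1000).round(1),'rot',D.round(4),np.degrees(D).round(2), 'afterrot mm',(R.inv().apply(p-q)*1000).round(1))
def tierR(yaw,tilt): # tool pose for tier yaw, +x end up by tilt
    y,t=np.radians(yaw),np.radians(tilt)
    return Ro.from_euler('z',y)*Ro.from_euler('y',-t)*Ro.from_euler('x',np.pi)
E
python3 - <<'E'
from h import *
R=tierR(-6,28); goto(np.array([.537,-.2515,.1262])-R.as_matrix()[:,2]*.12,R)
E
```

```text
time: 1.4
tcp_pos: [0.6476, 0.0004, 0.3021]
eef_rot: [-3.141, 0.011, -0.166]
wrist_force: [0.5, -0.7, 0.5]
width: 0.0649
t 1.4 pos [6.476e-01 4.000e-04 3.021e-01] rpy [-3.1415  0.0106 -0.166 ] w 0.0649 F [ 0.5 -0.7  0.5] j [-0.17  0.21  1.51  0.    1.44  1.56]
need tool mm [-122.9  270.2   71.2] rot [ 0.0146  0.4991 -0.0602] [ 0.83 28.6  -3.45] afterrot mm [-156.4  262.1   -4. ]
```

```bash
python3 -m inch '[[-15,34,0,0,0,0,60],[-15,34,0,0,0,0,60],[-15,34,0,0,0.07,0,60],[-15,34,0,0,0.07,0,60],[-15,34,0,0,0.07,-0.02,60],[-15,34,0,0,0.07,-0.02,60],[-15,34,0,0,0.07,-0.02,60],[-15,30,0,0,0.07,0,60],[0,0,0,0,0.07,0,60],[0,0,0,0,0,0,60]]'
python3 - <<'E'
from h import *
R=tierR(-6,28); goto(np.array([.537,-.2515,.1262])-R.as_matrix()[:,2]*.12,R)
from rig import *
for n in ["side","wrist"]:
    i=camera_info(n);p,d=grab_frame(n); cv2.imwrite(f"pics/{n}1.png",p[:,:,::-1]); np.savez(f"pics/{n}1.npz",p=p,d=d,**{k:np.array(v) for k,v in i.items()})
E
```

```text
time: 2.65
tcp_pos: [0.4842, -0.2534, 0.2844]
eef_rot: [3.124, -0.49, -0.098]
wrist_force: [-0.8, -0.2, 0.3]
width: 0.0656
t 2.65 pos [ 0.4842 -0.2534  0.2844] rpy [ 3.1237 -0.4899 -0.0977] w 0.0656 F [-0.8 -0.2  0.3] j [-0.82 -0.27  2.06  0.36  1.    0.71]
need tool mm [-28.1  -8.2  44.1] rot [ 0.0146 -0.0013  0.0061] [ 0.84 -0.07  0.35] afterrot mm [-28.1  -7.4  44.2]
```

View pics/wrist1.png

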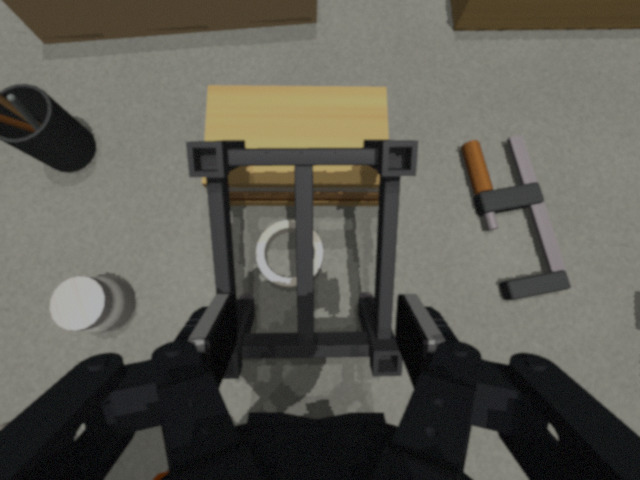

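View pics/side1.png

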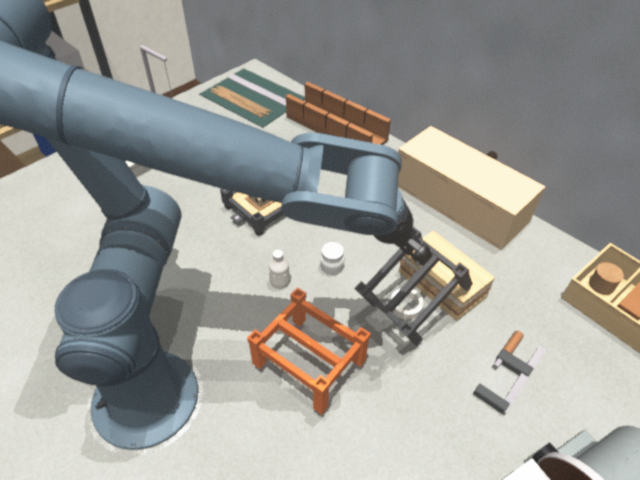

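```bash
python3 - <<'E'
from h import *
z=load('pics/wrist1.npz');p=z['p'][:,:,::-1]
p=np.clip(p.astype(float)*1.8,0,255).astype(np.uint8)
cv2.imwrite('pics/b1.png',cv2.resize(p[130:390,180:430],(750,780),interpolation=cv2.INTER_CUBIC)[:600])
cv2.imwrite('pics/b2.png',cv2.resize(p[320:390,180:430],(750,210),interpolation=cv2.INTER_CUBIC))
E
```

```text
(no output)
```

View pics/b1.png

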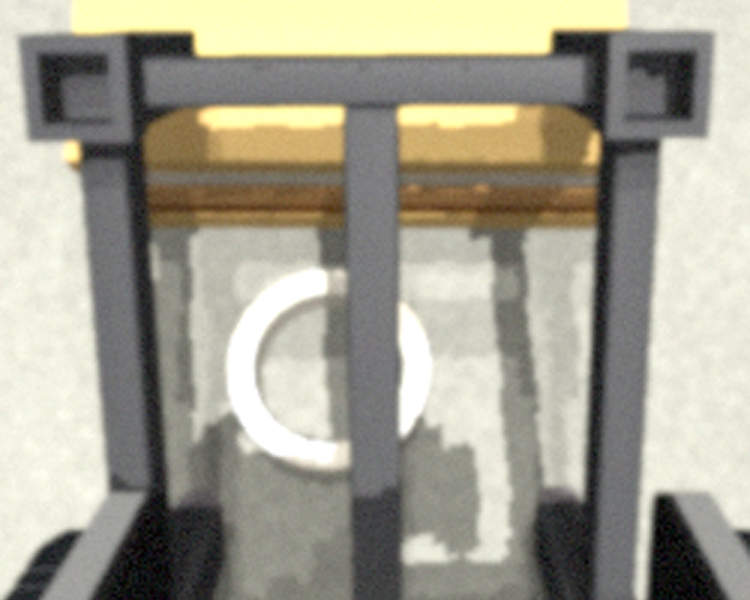

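View pics/b2.png

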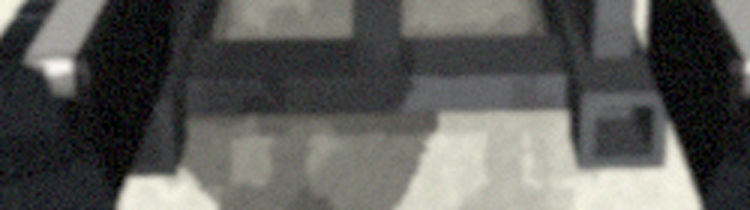

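```bash
python3 - <<'E'
from h import *
np.set_printoptions(precision=4,suppress=True)
z=load('pics/wrist1.npz')
P=ray(z,[(205.4,159),(400,158),(386.7,363.4)],[.1912,.1912,.1142]);print(P)
a=P[0]-P[1];b=P[1]-P[2];print(np.linalg.norm(a),np.linalg.norm(b),np.degrees(np.arctan2(-a[0],a[1])),np.degrees(np.arctan2(b[1],b[0])))
c=(P[0]+P[2])/2
for yaw in (-5.5,-6):
  R=tierR(yaw,28); m=c+R.as_matrix()[:,2]*.03;print(m)
  goto(m-R.as_matrix()[:,2]*.06,R)
# spine centre at crop: (372,350)
w=cloud(z)
for u,v in [(304,190),(304,230),(304,270)]: print(w[v,u])
E
```

```text
[[ 0.5999 -0.1904  0.1912]
 [ 0.5877 -0.3231  0.1912]
 [ 0.4438 -0.3091  0.1142]]
0.13333667903549995 0.16384202150001836 -5.262330462939283 -5.58415499487899
[ 0.5359 -0.2511  0.1262]
t 2.75 pos [ 0.4852 -0.2533  0.2852] rpy [ 3.1227 -0.4906 -0.0957] w 0.0656 F [-0.3 -0.6  0.1] j [-0.82 -0.27  2.05  0.36  1.    0.71]
need tool mm [-30.5  -9.  103.8] rot [ 0.0188 -0.0019  0.0002] [ 1.07 -0.11  0.01] afterrot mm [-30.3  -7.  104. ]
[ 0.5359 -0.2512  0.1262]
t 2.75 pos [ 0.4852 -0.2533  0.2852] rpy [ 3.1227 -0.4906 -0.0957] w 0.0656 F [-0.3 -0.6  0.1] j [-0.82 -0.27  2.05  0.36  1.    0.71]
need tool mm [-30.5  -9.1 103.8] rot [ 0.0146 -0.0019  0.0079] [ 0.84 -0.11  0.45] afterrot mm [-30.4  -7.4 104. ]
[ 0.5808 -0.2556  0.1638]
[ 0.5539 -0.2527  0.1475]
[ 0.5244 -0.2496  0.1332]
```

```bash
python3 -m inch '[[-10,-2,0,0.019,0,0,90],[-10,-3,0,0,0,0,90],[-10,-2,10,0,0,0,90],[0,0,20,0,0,0,90],[0,0,20,0,0,0,90],[0,0,20,0,0,0,90],[0,0,10,0,0,0,90],[0,0,0,0,0,0,90]]'
python3 - <<'E'
from h import *
R=tierR(-5.5,28); goto(np.array([.5359,-.2511,.1262]),R)
from rig import *
for n in ["wrist"]:
    i=camera_info(n);p,d=grab_frame(n); cv2.imwrite(f"pics/{n}2.png",p[:,:,::-1]); np.savez(f"pics/{n}2.npz",p=p,d=d,**{k:np.array(v) for k,v in i.items()})
E
```

```text
time: 3.75
tcp_pos: [0.4957, -0.2437, 0.194]
eef_rot: [-3.139, -0.486, -0.093]
wrist_force: [0.4, 0.2, 0.2]
width: 0.0552
t 3.75 pos [ 0.4957 -0.2437  0.194 ] rpy [-3.1386 -0.4863 -0.0926] w 0.0552 F [0.4 0.2 0.2] j [-0.8  -0.14  2.12  0.43  0.83  0.63]
need tool mm [ 4.3  3.9 78.9] rot [-0.0046  0.0023  0.003 ] [-0.26  0.13  0.17] afterrot mm [ 4.1  3.6 79. ]
```

View pics/wrist2.png

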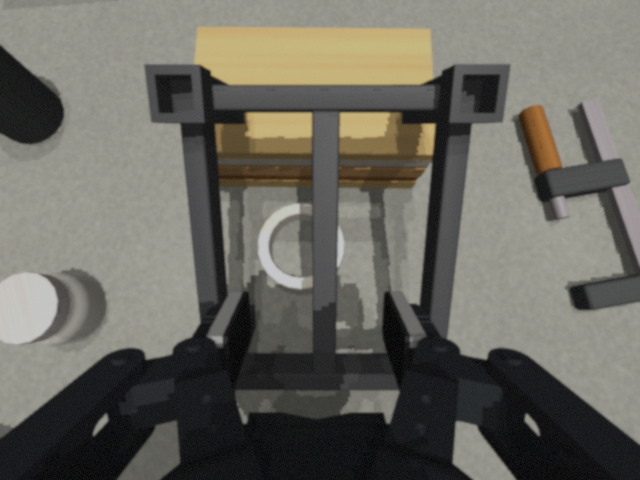

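```bash
python3 -m inch '[[2,2,14,-0.004,0.002,0.003,90],[2,2,15,0,0,0,90],[0,0,15,0,0,0,90],[0,0,12,0,0,0,90],[0,0,5,0,0,0,90],[0,0,0,0,0,0,90]]'
python3 - <<'E'
from h import *
R=tierR(-5.5,28); goto(np.array([.5359,-.2511,.1262]),R)
from rig import *
for n in ["side"]:
    i=camera_info(n);p,d=grab_frame(n); cv2.imwrite(f"pics/{n}3.png",cv2.resize(p[200:360,330:510],(675,600))[:,:,::-1])
E
```

```text
time: 4.55
tcp_pos: [0.5295, -0.2526, 0.1445]
eef_rot: [3.136, -0.494, -0.094]
wrist_force: [-0.1, 0.5, 0.1]
width: 0.0553
t 4.55 pos [ 0.5295 -0.2526  0.1445] rpy [ 3.1365 -0.4944 -0.0942] w 0.0553 F [-0.1  0.5  0.1] j [-0.76  0.02  2.07  0.47  0.7   0.6 ]
need tool mm [-3.2 -2.2 19. ] rot [ 0.0043 -0.0057  0.0016] [ 0.24 -0.33  0.09] afterrot mm [-3.1 -2.1 19.1]
```

View pics/side3.png

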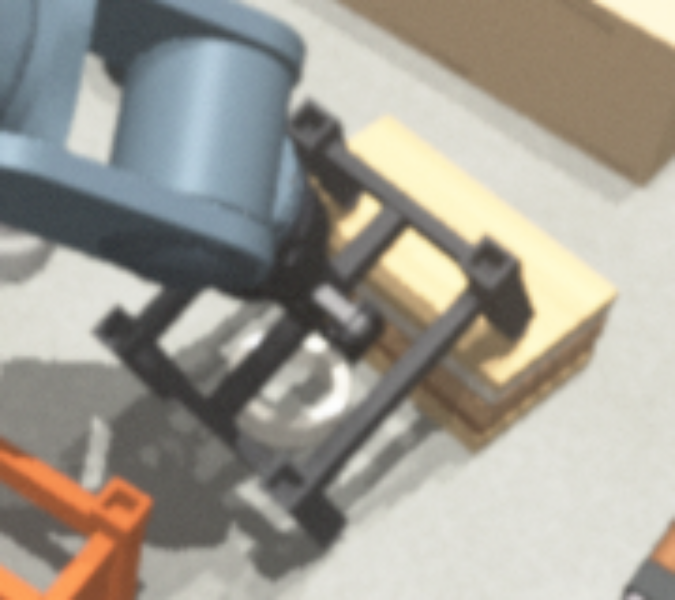

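The fingers straddle the spine. I'll go the last 19 mm and close.

```bash
python3 -m inch '[[-2,-1,9,0.004,-0.005,0,90],[0,-1,9,0,0,0,90],[0,0,1,0,0,0,90],[0,0,0,0,0,0,90]]'
python3 - <<'E'
from h import *
R=tierR(-5.5,28); goto(np.array([.5359,-.2511,.1262]),R)
E
```

```text
time: 5.1
tcp_pos: [0.5375, -0.2516, 0.1264]
eef_rot: [3.14, -0.49, -0.094]
wrist_force: [-0.5, 0.6, -0.8]
width: 0.0556
t 5.1 pos [ 0.5375 -0.2516  0.1264] rpy [ 3.1397 -0.4901 -0.0938] w 0.0556 F [-0.5  0.6 -0.8] j [-0.74  0.07  2.06  0.48  0.66  0.59]
need tool mm [-1.5 -0.3 -0.6] rot [ 0.0009 -0.0014  0.0019] [ 0.05 -0.08  0.11] afterrot mm [-1.5 -0.3 -0.6]
```

```bash
python3 -m inch '[[0,0,0,0,0,0,140],[0,0,0,0,0,0,180],[0,0,0,0,0,0,220],[0,0,0,0,0,0,255],[0,0,0,0,0,0,255],[0,0,0,0,0,0,255],[0,0,0,0,0,0,255],[0,0,0,0,0,0,255]]'
python3 - <<'E'
from h import *
R=tierR(-5.5,28); goto(np.array([.5359,-.2511,.1262]),R)
E
```

```text
time: 6.1
tcp_pos: [0.5376, -0.2517, 0.127]
eef_rot: [3.139, -0.491, -0.094]
wrist_force: [-0.3, 0.5, -0.0]
width: 0.0128
t 6.1 pos [ 0.5376 -0.2517  0.127 ] rpy [ 3.1394 -0.491  -0.0939] w 0.0128 F [-0.3  0.5 -0. ] j [-0.74  0.07  2.06  0.48  0.67  0.59]
need tool mm [-2.  -0.5 -0.1] rot [ 0.0012 -0.0023  0.0019] [ 0.07 -0.13  0.11] afterrot mm [-2.  -0.5 -0.1]
```

```bash
python3 -m inch '[[2,0,-4,0,0,0,255],[5,0,-9,0,0,0,255],[7,0,-13,0,0,0,255],[9,0,-18,0,0,0,255],[9,0,-18,0,0,0,255],[9,0,-18,0,0,0,255],[9,0,-18,0,0,0,255],[7,0,-13,0,0,0,255],[0,0,0,0,0,0,255],[0,0,0,0,0,0,255]]'
python3 - <<'E'
from h import *
R=tierR(-5.5,0); goto(np.array([.52,-.25,.26]),R)
from rig import *
for n in ["side","wrist"]:
    i=camera_info(n);p,d=grab_frame(n); cv2.imwrite(f"pics/{n}4.png",p[:,:,::-1])
E
```

```text
time: 7.35
tcp_pos: [0.5323, -0.2485, 0.2552]
eef_rot: [-3.139, -0.481, -0.094]
wrist_force: [0.2, 0.5, -7.0]
width: 0.0131
t 7.35 pos [ 0.5323 -0.2485  0.2552] rpy [-3.1394 -0.4806 -0.0937] w 0.0131 F [ 0.2  0.5 -7. ] j [-0.75 -0.13  1.99  0.36  0.92  0.75]
need tool mm [-8.5  2.6 -9.9] rot [-0.0027 -0.4806  0.0028] [ -0.15 -27.54   0.16] afterrot mm [-12.1   2.7  -4.8]
```

View pics/side4.png

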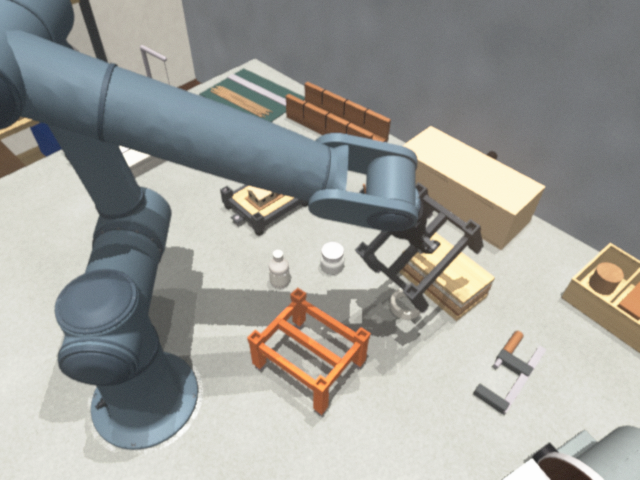

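View pics/wrist4.png

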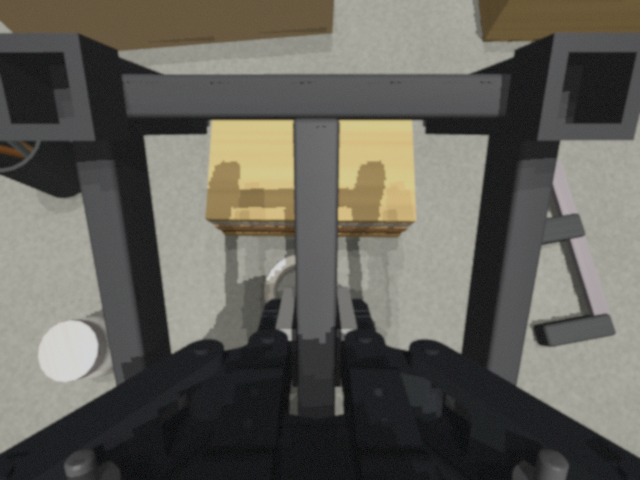

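```bash
python3 -m inch '[[0,0,-5,0,-0.08,0,255],[0,0,-8,0,-0.1,0,255],[0,0,-8,0,-0.1,0,255],[0,0,-8,0,-0.1,0,255],[0,0,-8,0,-0.08,0,255],[0,0,-4,0,-0.02,0,255],[0,0,0,0,0,0,255]]'
python3 - <<'E'
from h import *
R=tierR(-2.7,0); goto(np.array([.557,.2495,.30]),R)
E
```

```text
time: 8.32
tcp_pos: [0.5212, -0.2463, 0.2878]
eef_rot: [-3.132, 0.019, -0.095]
wrist_force: [-0.6, 0.3, -5.4]
width: 0.0129
t 8.32 pos [ 0.5212 -0.2463  0.2878] rpy [-3.1317  0.0194 -0.095 ] w 0.0129 F [-0.6  0.3 -5.4] j [-0.64  0.06  1.7  -0.    1.41  1.03]
need tool mm [ -11.6 -497.    -7.1] rot [-0.0104  0.0191 -0.048 ] [-0.6   1.1  -2.75] afterrot mm [  12.4 -496.9  -12.2]
```

```bash
python3 -m inch '[[0,-10,-3,0,0.01,0,255],[0,-20,-3,0,0.01,0,255],[0,-30,-3,0,0,0,255],[0,-34,-2,0,0,0,255],[0,-34,0,0,0,0,255],[0,-34,0,0,0,-0.01,255],[0,-34,0,0,0,-0.01,255],[0,-34,0,0,0,-0.01,255],[0,-34,0,0,0,-0.01,255],[0,-34,0,0,0,-0.01,255],[0,-34,0,0,0,0,255],[0,-34,0,0,0,0,255],[0,-30,0,0,0,0,255],[0,-20,0,0,0,0,255],[0,-10,0,0,0,0,255],[0,-5,0,0,0,0,255],[0,0,0,0,0,0,255],[0,0,0,0,0,0,255]]'
python3 - <<'E'
from h import *
R=tierR(-2.7,0); goto(np.array([.557,.2495,.25]),R)
from rig import *
for n in ["scene","side","wrist"]:
    i=camera_info(n);p,d=grab_frame(n); cv2.imwrite(f"pics/{n}5.png",p[:,:,::-1]); np.savez(f"pics/{n}5.npz",p=p,d=d,**{k:np.array(v) for k,v in i.items()})
E
```

```text
time: 10.58
tcp_pos: [0.5404, 0.2141, 0.3075]
eef_rot: [-3.121, -0.013, -0.037]
wrist_force: [-0.3, 0.2, -6.3]
width: 0.0131
t 10.57 pos [0.5404 0.2141 0.3075] rpy [-3.121  -0.0128 -0.0369] w 0.0131 F [-0.3  0.2 -6.3] j [0.18 0.03 1.69 0.02 1.4  1.78]
need tool mm [ 14.5 -34.8  58.5] rot [-0.0206 -0.0127  0.0104] [-1.18 -0.73  0.59] afterrot mm [ 14.9 -36.2  57.5]
```

View pics/scene5.png

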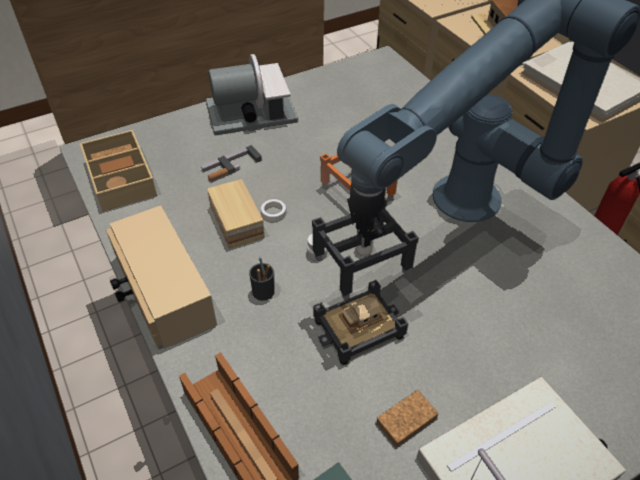

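View pics/wrist5.png

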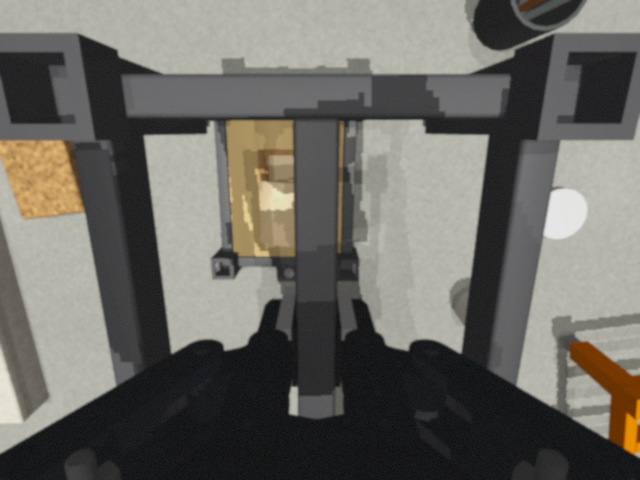

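View pics/side5.png

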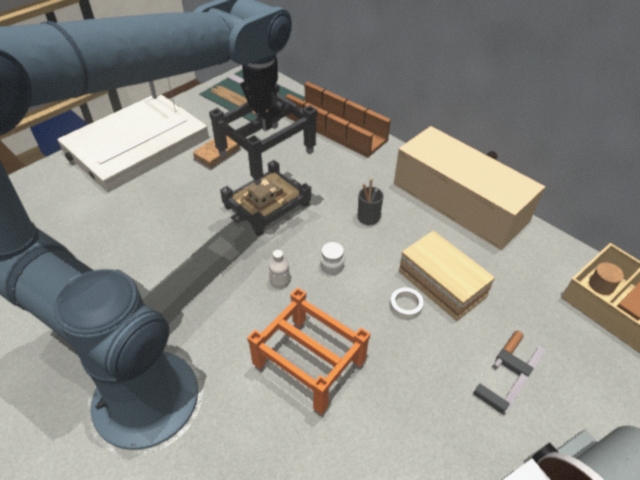

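```bash
python3 - <<'E'
from h import *
z=load('pics/wrist5.npz');p=z['p'][:,:,::-1]
p=np.clip(p.astype(float)*2,0,255).astype(np.uint8)
a=cv2.resize(p[50:85,210:380],None,fx=4.5,fy=4.5,interpolation=cv2.INTER_CUBIC)
b=cv2.resize(p[245:285,200:370],None,fx=4.5,fy=4.5,interpolation=cv2.INTER_CUBIC)
cv2.imwrite('pics/c1.png',np.vstack([a,b]))
c=cv2.resize(p[25:150,0:160],None,fx=2.4,fy=2.4); d=cv2.resize(p[25:150,480:640],None,fx=2.4,fy=2.4); 
e=cv2.resize(p[370:430,240:400],None,fx=2.4,fy=2.4)
cv2.imwrite('pics/c2.png',np.vstack([np.hstack([c,d]),np.hstack([e,e*0])]))
E
```

```text
(no output)
```

View pics/c1.png

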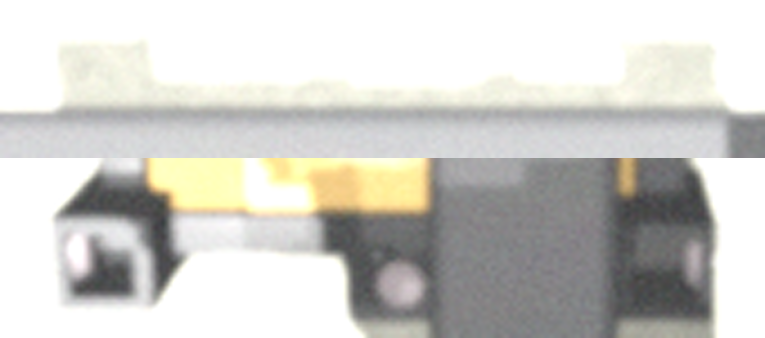

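View pics/c2.png

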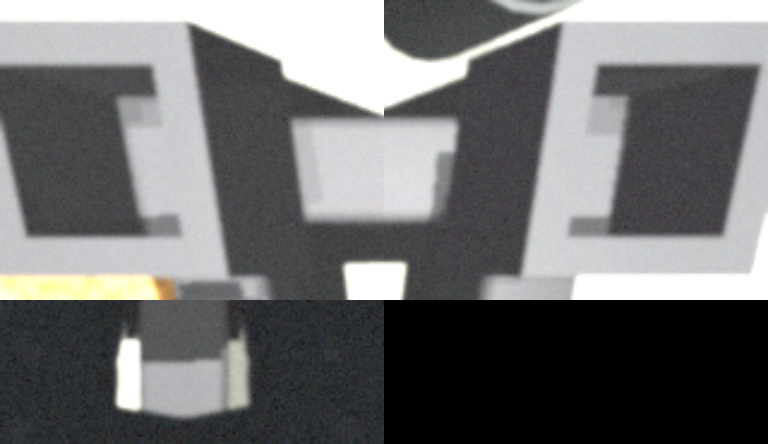

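```bash
cat >> h.py <<'E'
def tier_in_tool(z,uv,pts,rpy,pos):
    K=np.array([[z['fx'],0,z['cx']],[0,z['fy'],z['cy']],[0,0,1]])
    ok,r,t=cv2.solvePnP(np.array(pts,float),np.array(uv,float),K,None,flags=cv2.SOLVEPNP_ITERATIVE)
    Rc=Ro.from_rotvec(r.ravel()).as_matrix(); # tier->cam
    Rw=z['R'].T@Rc; pw=z['R'].T@(t.ravel()-z['t'])  # world
    T=Ro.from_euler('xyz',rpy)
    rep=cv2.projectPoints(np.array(pts,float),r,t,K,None)[0].reshape(-1,2)-np.array(uv)
    return pw,Rw,T.inv().apply(pw-pos),(T.inv()*Ro.from_matrix(Rw)),rep
E
python3 - <<'E'
from h import *
np.set_printoptions(precision=4,suppress=True)
z=load('pics/wrist5.npz')
# tier points (tier y = -tool y; image right = tool +y = tier -y)
pts=[(.093,.056,.03),(.071,.056,.03),(.093,-.056,.03),(.071,-.056,.03)]
uv=[(79.2,34.0),(95,139.4),(554,34.0),(538.1,139.4)]
uv=np.array(uv)-.3
pos=np.array([.5404,.2141,.3075]);rpy=[-3.121,-.0128,-.0369]
pw,Rw,pt,Rt,rep=tier_in_tool(z,uv,pts,rpy,pos)
print(pw,Ro.from_matrix(Rw).as_euler('xyz',degrees=True));print('in tool mm',pt*1000,(Rt*Ro.from_euler('x',np.pi)).as_rotvec(degrees=True));print(rep)
# base -x sockets
q=np.array([(58,215+2),(155,220),(152,302),(65,303)])
for c in [(106,258-158),(668,262-158)]:
    print(ray(z,np.array(c)/4.5+[200,245]-.4,.064))
E
```

```text
[0.5395 0.2149 0.3029] [ 1.2047 -1.719  -2.094 ]
in tool mm [-0.9456 -0.7155  4.5678] [ 0.0253  0.985  -0.0408]
[[-1.3857  3.8044]
 [-0.1976 -4.1013]
 [ 1.3609  3.8142]
 [ 0.2245 -4.1018]]
[[0.4786 0.3213 0.064 ]]
[[0.4738 0.1884 0.064 ]]
```

```bash
python3 - <<'E'
from h import *
np.set_printoptions(precision=4,suppress=True)
z=load('pics/wrist5.npz')
pts=[(.094,.055,.03),(.070,.055,.03),(.094,-.055,.03),(.070,-.055,.03)]
uv=np.array([(79.2,34.0),(95,139.4),(554,34.0),(538.1,139.4)])-.3
pos=np.array([.5404,.2141,.3075]);rpy=[-3.121,-.0128,-.0369]
pw,Rw,pt,Rt,rep=tier_in_tool(z,uv,pts,rpy,pos)
print(pw,Ro.from_matrix(Rw).as_euler('xyz',degrees=True));print('in tool mm',pt*1000,(Rt*Ro.from_euler('x',np.pi)).as_rotvec(degrees=True));print(rep)
E
```

```text
[0.5377 0.2149 0.3088] [ 1.1898  1.4504 -2.0296]
in tool mm [-2.736  -0.7167 -1.3367] [ 0.0094 -2.185  -0.0395]
[[ 0.3888 -0.8371]
 [-0.0113  0.8906]
 [-0.4102 -0.8424]
 [ 0.0342  0.9059]]
```

```bash
python3 - <<'E'
from h import *
R=tierR(-2.6,0); goto(np.array([.5595,.2500,.19]),R)
E
```

```text
t 10.72 pos [0.5406 0.2141 0.3075] rpy [-3.1209 -0.0129 -0.037 ] w 0.0133 F [-0.1 -0.8 -5.9] j [0.17 0.03 1.69 0.02 1.4  1.78]
need tool mm [ 16.1 -34.2 118.5] rot [-0.0208 -0.0128  0.0085] [-1.19 -0.73  0.49] afterrot mm [ 17.3 -36.8 117.5]
```

```bash
python3 -m inch '[[4,-9,5,-0.007,-0.004,0.004,255],[5,-10,10,-0.007,-0.004,0.004,255],[5,-10,15,-0.007,-0.004,0,255],[3,-7,20,0,0,0,255],[0,0,20,0,0,0,255],[0,0,20,0,0,0,255],[0,0,12,0,0,0,255],[0,0,5,0,0,0,255],[0,0,0,0,0,0,255],[0,0,0,0,0,0,255]]'
python3 - <<'E'
from h import *
R=tierR(-2.6,0); goto(np.array([.5595,.2500,.19]),R)
E
```

```text
time: 11.98
tcp_pos: [0.5596, 0.2516, 0.1905]
eef_rot: [3.138, 0.005, -0.046]
wrist_force: [0.2, -0.3, -6.4]
width: 0.0127
t 11.97 pos [0.5596 0.2516 0.1905] rpy [ 3.1384  0.0046 -0.0458] w 0.0127 F [ 0.2 -0.3 -6.4] j [ 0.24  0.22  1.7  -0.    1.23  1.86]
need tool mm [-0.   1.6  0.5] rot [ 0.0032  0.0046 -0.0005] [ 0.18  0.27 -0.03] afterrot mm [-0.   1.6  0.5]
```

```bash
python3 - <<'E'
from h import *
from rig import *
out=[]
for n in ["scene","side","wrist"]:
    i=camera_info(n);p,d=grab_frame(n); np.savez(f"pics/{n}6.npz",p=p,d=d,**{k:np.array(v) for k,v in i.items()})
    p=np.clip(p[:,:,::-1]*1.5,0,255).astype(np.uint8)
    if n=='scene': cv2.imwrite('pics/d1.png',cv2.resize(p[240:375,295:430],(600,600),interpolation=cv2.INTER_CUBIC))
    if n=='side': cv2.imwrite('pics/d2.png',cv2.resize(p[110:245,200:335],(600,600),interpolation=cv2.INTER_CUBIC))
    if n=='wrist': cv2.imwrite('pics/d3.png',p)
E
```

View pics/d1.png

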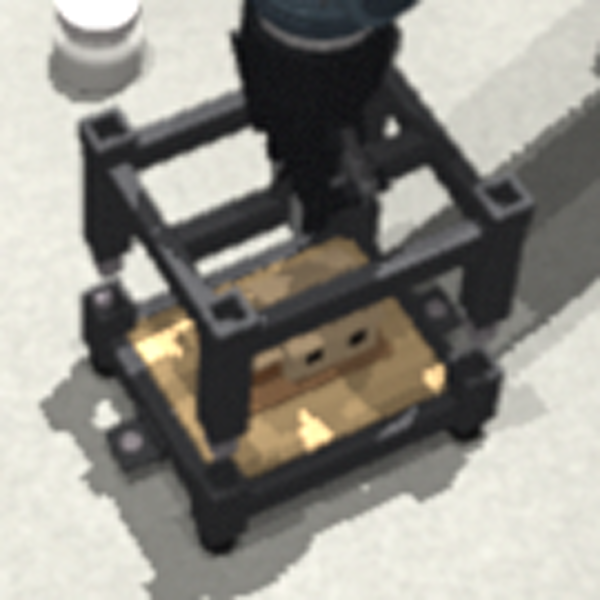

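View pics/d2.png

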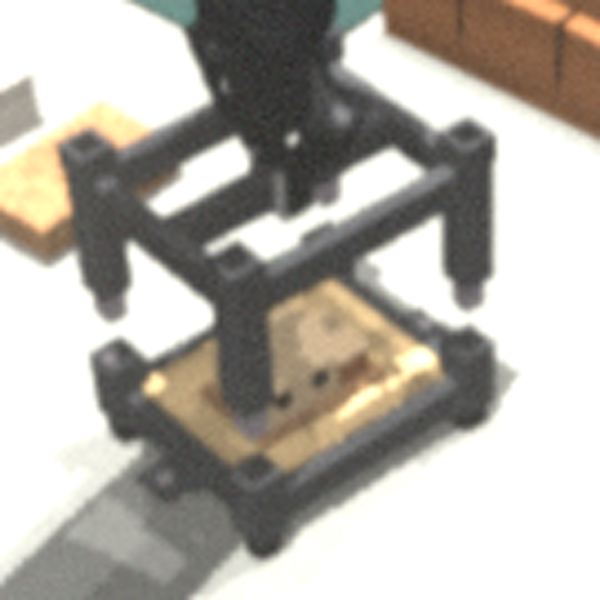

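View pics/d3.png

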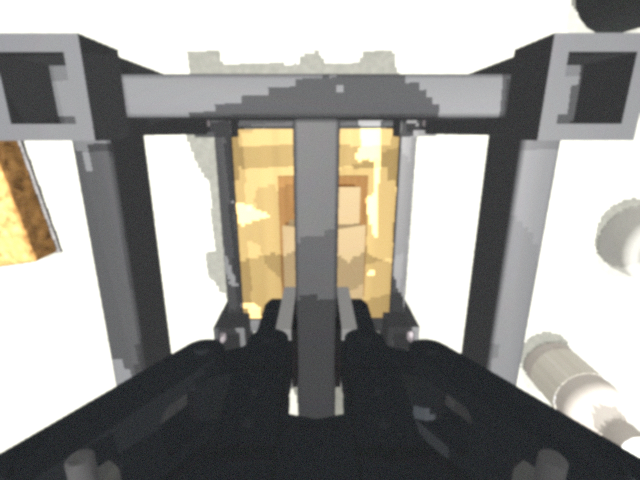

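```bash
cat > patch.py <<'E'
from h import *
def patches(f,cs,out,half=11,s=8,gain=2.2):
    z=load(f);p=np.clip(z['p'][:,:,::-1]*gain,0,255).astype(np.uint8); rows=[]
    cells=[]
    for (u,v) in cs:
        u,v=int(u),int(v); c=cv2.resize(p[v-half:v+half+1,u-half:u+half+1],None,fx=s,fy=s,interpolation=cv2.INTER_CUBIC)
        n=c.shape[0]
        for k in range(0,2*half+1):
            L=10 if (k-half)%5==0 else 4
            cv2.line(c,(k*s+s//2,0),(k*s+s//2,L),(0,0,255),1);cv2.line(c,(0,k*s+s//2),(L,k*s+s//2),(0,0,255),1)
        cv2.putText(c,f'{u},{v}',(12,n-6),0,.45,(0,255,0),1)
        c[:, -1]=255;c[-1]=255
        cells.append(c)
    h=len(cells)//2
    cv2.imwrite(out,np.vstack([np.hstack(cells[:h]),np.hstack(cells[h:])]))
E
python3 - <<'E'
from patch import *
s=135/600
t=np.array([(108,128),(228,310),(505,193),(98,303),(222,477),(475,377)])*s+[295,240]; print(t.round(1))
patches('pics/scene6.npz',t,'pics/e1.png',half=14)
t=np.array([(88,150),(238,262),(470,140),(118,358),(262,475),(470,348)])*s+[200,110]; print(t.round(1))
patches('pics/side6.npz',t,'pics/e2.png',half=14)
E
```

```text
[[319.3 268.8]
 [346.3 309.8]
 [408.6 283.4]
 [317.  308.2]
 [345.  347.3]
 [401.9 324.8]]
[[219.8 143.8]
 [253.6 169. ]
 [305.8 141.5]
 [226.6 190.6]
 [259.  216.9]
 [305.8 188.3]]
```

View pics/e1.png

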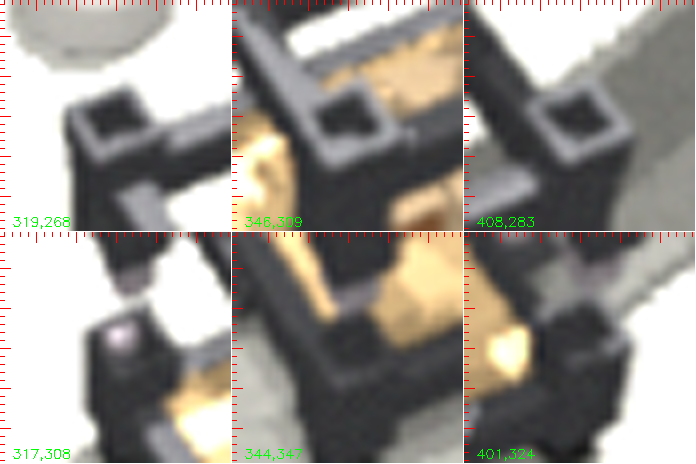

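View pics/e2.png

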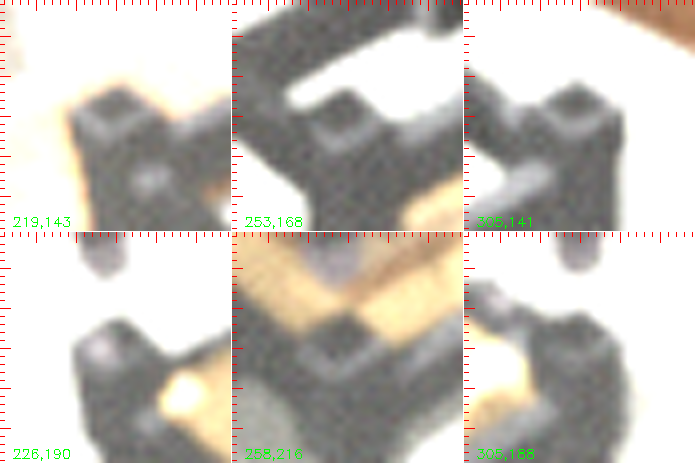

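```bash
python3 - <<'E'
from patch import *
a=np.array([(448,65),(118,245),(340,425),(683,225)])*.1418+[210,155]
b=np.array([(640,295),(470,68),(122,205),(283,450)])*.1585+[300,275]
patches('pics/side0.npz',a,'pics/f2.png',half=11,s=14)
patches('pics/scene0.npz',b,'pics/f1.png',half=11,s=14)
E
```

```text
(no output)
```

View pics/f1.png

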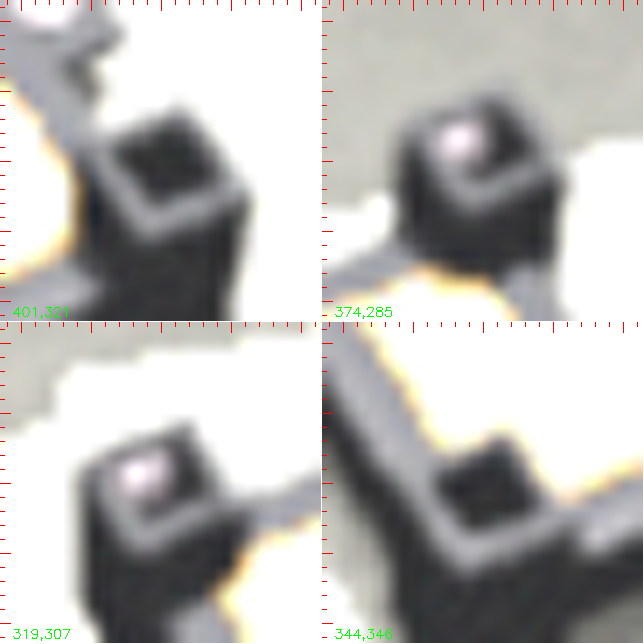

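View pics/f2.png

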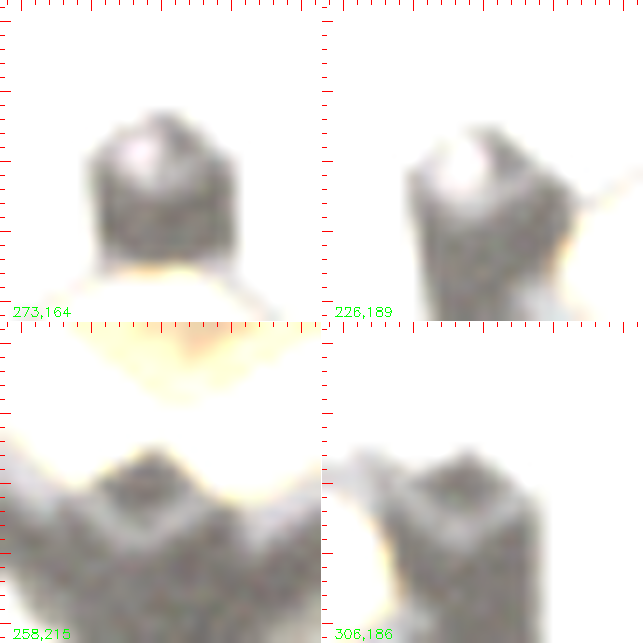

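```bash
python3 - <<'E'
from patch import *
a=np.array([(448,65),(118,245),(340,425),(683,225)])*.1418+[210,155]
s=135/600
t=np.array([(88,150),(238,262),(470,140)])*s+[200,110]
patches('pics/side0.npz',a,'pics/g2.png',half=11,s=14,gain=1.25)
patches('pics/side6.npz',list(t)+list(t),'pics/g3.png',half=11,s=11,gain=1.25)
E
```

```text
(no output)
```

View pics/g2.png

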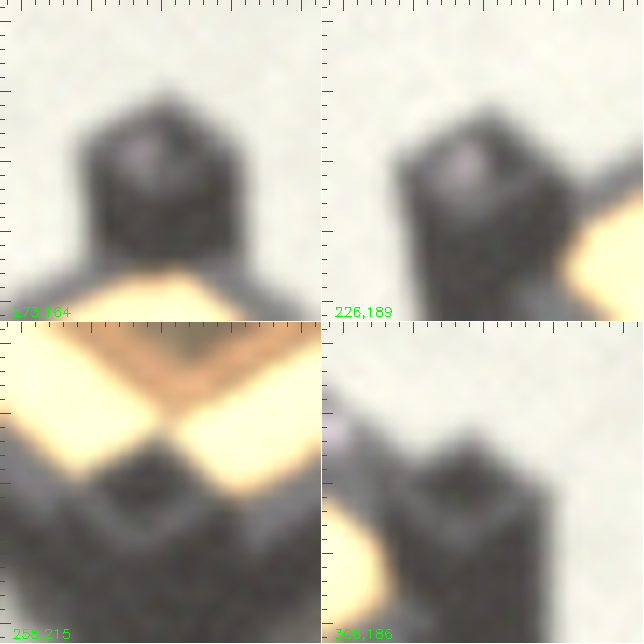

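View pics/g3.png

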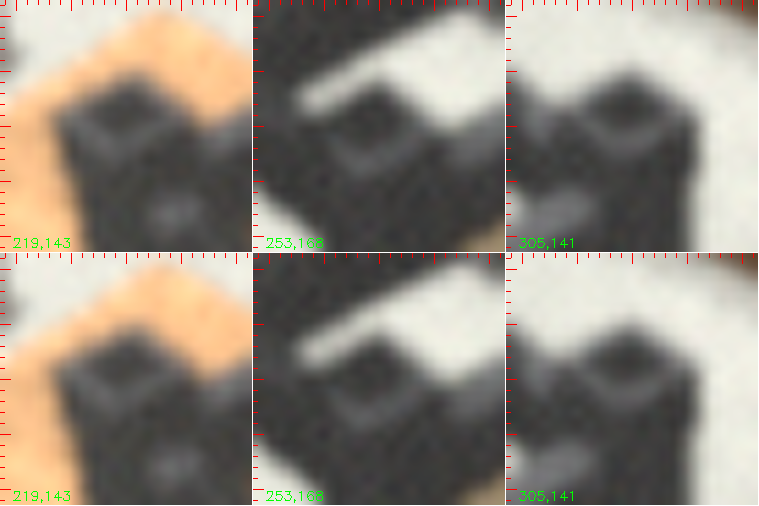

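```bash
python3 - <<'E'
from h import *
from scipy.optimize import least_squares
np.set_printoptions(precision=4,suppress=True)
S=load('pics/side0.npz');C=load('pics/scene0.npz')
def px(c,h,s,X): return np.array(c)-h+np.array(X)/s-.5
pp=(.082,.067);pm=(.082,-.067);mp=(-.082,.067);mm=(-.082,-.067)
base=[(S,pp,px((273,164),11,14,(162.5,149))),(S,mp,px((226,189),11,14,(162,164))),(S,mm,px((258,215),11,14,(152,168))),(S,pm,px((306,186),11,14,(148,168))),
(C,mp,px((401,321),11,14,(166,171))),(C,mm,px((374,285),11,14,(160,152))),(C,pm,px((319,307),11,14,(160,168))),(C,pp,px((344,346),11,14,(165,181)))]
tier=[(S,mp,px((219,143),11,11,(124,118))),(S,mm,px((253,168),11,11,(122,127))),(S,pm,px((305,141),11,11,(123,113.5))),
(C,pm,px((319,268),14,8,(113.5,123))),(C,pp,px((346,309),14,8,(117,124.5))),(C,mp,px((408,283),14,8,(116,119)))]
def fit(ob,x0,full):
    def f(q):
        R=Ro.from_euler('xyz',[q[4],q[5],q[3]] if full else [0,0,q[3]]).as_matrix(); r=[]
        for z,l,uv in ob: r+=list(proj(z,R@[*l,0]+q[:3])[0]-uv)
        return r
    o=least_squares(f,x0); r=np.array(o.fun).reshape(-1,2); print(o.x[:3],'yaw,roll,pitch',np.degrees(o.x[3:]),'rms px',np.sqrt((r**2).mean())); print(r.round(1).tolist()); return o.x
fit(base,[.557,.25,.064,-.04],0)
for n,cam in (('side',S),('scene',C)): fit([o for o in base if o[0] is cam],[.557,.25,.064,-.04],0)
fit(tier,[.557,.25,.22,-.04],0); fit(tier,[.557,.25,.22,-.04,0,0],1)
E
```

```text
[0.557  0.2504 0.0643] yaw,roll,pitch [-2.2499] rms px 0.4265167052266002
[[0.6, -0.3], [0.6, 0.2], [0.7, 0.0], [0.5, -0.1], [0.5, 0.1], [0.7, 0.1], [0.5, -0.0], [0.5, 0.0]]
[0.5566 0.2525 0.063 ] yaw,roll,pitch [-2.3724] rms px 0.13497259461824776
[[0.1, -0.2], [0.1, 0.2], [-0.0, 0.0], [-0.2, -0.0]]
[0.5581 0.2495 0.0641] yaw,roll,pitch [-2.1241] rms px 0.01932879454716552
[[-0.0, 0.0], [0.0, -0.0], [-0.0, 0.0], [0.0, 0.0]]
[0.5584 0.2508 0.2203] yaw,roll,pitch [-2.6721] rms px 0.45705217693029593
[[0.8, -0.2], [0.4, 0.2], [0.5, -0.3], [0.8, -0.2], [0.4, -0.2], [0.4, 0.6]]
[0.5581 0.2505 0.2201] yaw,roll,pitch [-2.6877 -0.2441  0.6962] rms px 0.42194571454890584
[[0.7, -0.3], [0.4, -0.0], [0.5, 0.1], [0.8, -0.1], [0.4, 0.0], [0.4, 0.3]]
```

```bash
python3 -m inch '[[-0.5,0,8,0.003,0.004,-0.007,255],[-0.5,0,8,0,0,0,255],[0,0,6,0,0,0,255],[0,0,2,0,0,0,255],[0,0,0,0,0,0,255]]'
python3 - <<'E'
from h import *
R=tierR(-2.2,0); goto(np.array([.5586,.2513,.166]),R)
E
```

```text
time: 12.75
tcp_pos: [0.5584, 0.2516, 0.1649]
eef_rot: [-3.142, 0.0, -0.038]
wrist_force: [-0.4, -0.1, -5.9]
width: 0.0133
t 12.75 pos [0.5584 0.2516 0.1649] rpy [-3.1416e+00  4.0000e-04 -3.8200e-02] w 0.0133 F [-0.4 -0.1 -5.9] j [0.24 0.25 1.72 0.   1.18 1.85]
need tool mm [ 0.2  0.3 -1.1] rot [-0.      0.0004  0.0002] [-0.    0.02  0.01] afterrot mm [ 0.2  0.3 -1.1]
```

Well controlled: tool level, and within 0.3 mm of the target. I'll look once more from both cameras before inserting.

```bash
python3 - <<'E'
from patch import *
from rig import *
for n in ["scene","side"]:
    i=camera_info(n);p,d=grab_frame(n); np.savez(f"pics/{n}7.npz",p=p,d=d,**{k:np.array(v) for k,v in i.items()})
    z=load(f'pics/{n}7.npz'); R=Ro.from_euler('z',np.radians(-2.25)).as_matrix()
    L=[(.082,-.067),(.082,.067),(-.082,.067)] if n=='scene' else [(-.082,.067),(-.082,-.067),(.082,-.067)]
    top=[proj(z,R@[*l,.0]+[.557,.2504,.195])[0] for l in L]; rim=[proj(z,R@[*l,.0]+[.557,.2504,.068])[0] for l in L]
    print(n,np.round(top,1).tolist())
    patches(f'pics/{n}7.npz',top+rim,f'pics/h_{n}.png',half=11,s=11,gain=1.5 if n=='scene' else 1.25)
E
```

```text
scene [[319.8, 275.3], [346.8, 316.2], [407.6, 290.0]]
side [[220.5, 150.7], [253.9, 176.8], [305.0, 147.8]]
```

View pics/h_scene.png

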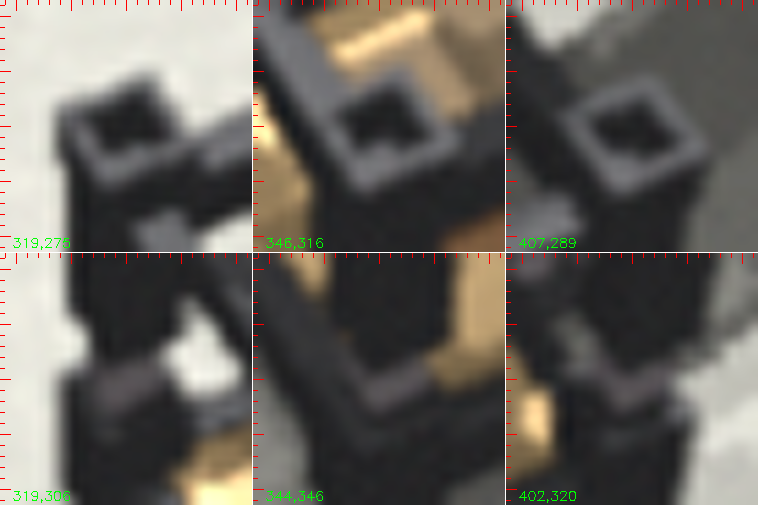

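View pics/h_side.png

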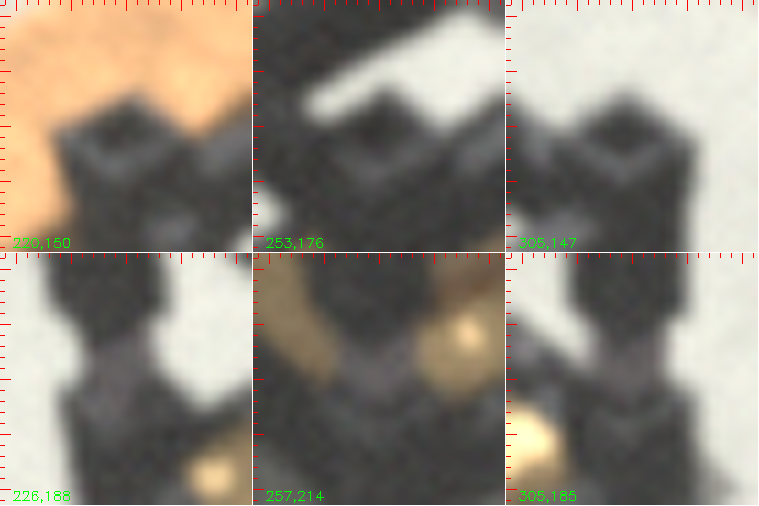

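Everything lines up within about half a pixel, so I'll ease it in.

```bash
python3 -m inch '[[0,0,2,0,0,0,255],[0,0,2,0,0,0,255],[0,0,2,0,0,0,255],[0,0,1,0,0,0,255],[0,0,0,0,0,0,255]]'
python3 - <<'E'
from h import *
R=tierR(-2.2,0); goto(np.array([.5586,.2513,.138]),R)
E
```

```text
time: 13.48
tcp_pos: [0.5589, 0.2518, 0.1584]
eef_rot: [-3.141, -0.001, -0.038]
wrist_force: [-0.1, -0.6, -6.4]
width: 0.0132
t 13.47 pos [0.5589 0.2518 0.1584] rpy [-3.1411e+00 -1.3000e-03 -3.8300e-02] w 0.0132 F [-0.1 -0.6 -6.4] j [0.24 0.26 1.72 0.   1.16 1.85]
need tool mm [-0.4  0.5 20.4] rot [-0.0005 -0.0013  0.0001] [-0.03 -0.08  0.01] afterrot mm [-0.3  0.5 20.4]
```

```bash
python3 -m inch '[[-0.3,0.4,1.5,0,0,0,255],[0,0,1.5,0,0,0,255],[0,0,1.5,0,0,0,255],[0,0,0,0,0,0,255]]'
python3 - <<'E'
from h import *
R=tierR(-2.2,0); goto(np.array([.5586,.2513,.138]),R)
E
```

```text
time: 13.98
tcp_pos: [0.5586, 0.2514, 0.1536]
eef_rot: [-3.141, -0.001, -0.038]
wrist_force: [0.7, -0.7, -5.9]
width: 0.0129
t 13.97 pos [0.5586 0.2514 0.1536] rpy [-3.141e+00 -1.300e-03 -3.830e-02] w 0.0129 F [ 0.7 -0.7 -5.9] j [0.24 0.26 1.73 0.   1.15 1.85]
need tool mm [-0.   0.1 15.6] rot [-0.0006 -0.0013  0.0001] [-0.03 -0.08  0.01] afterrot mm [-0.   0.1 15.6]
```

No contact yet, and the feet are about 6 mm inside the sockets. Continuing.

```bash
python3 -m inch '[[0,0,1.5,0,0,0,255],[0,0,1.5,0,0,0,255],[0,0,1,0,0,0,255],[0,0,0,0,0,0,255]]'
python3 -m inch '[[0,0,1,0,0,0,255],[0,0,1,0,0,0,255],[0,0,0,0,0,0,255]]'
python3 - <<'E'
from h import *
R=tierR(-2.2,0); goto(np.array([.5586,.2513,.138]),R)
E
```

```text
time: 14.48
tcp_pos: [0.5591, 0.2515, 0.1516]
eef_rot: [-3.141, -0.002, -0.039]
wrist_force: [-0.7, -1.4, -4.0]
width: 0.013
time: 14.85
tcp_pos: [0.5591, 0.2515, 0.1515]
eef_rot: [-3.141, -0.002, -0.039]
wrist_force: [-2.0, -0.4, -2.5]
width: 0.013
t 14.85 pos [0.5591 0.2515 0.1515] rpy [-3.1412e+00 -1.5000e-03 -3.9200e-02] w 0.013 F [-2.  -0.4 -2.5] j [ 0.24  0.26  1.73 -0.    1.15  1.85]
need tool mm [-0.6  0.2 13.5] rot [-0.0004 -0.0015 -0.0008] [-0.02 -0.09 -0.05] afterrot mm [-0.5  0.2 13.5]
```

Contact begins at about 8.5 mm depth, as expected for the leaves. I'll push with slightly bigger commanded steps and trim x.

```bash
python3 -m inch '[[-0.5,0,2,0,0,0,255],[0,0,2,0,0,0,255],[0,0,2,0,0,0,255]]'
python3 -m inch '[[0,0,3,0,0,0,255],[0,0,3,0,0,0,255]]'
python3 - <<'E'
from h import *
R=tierR(-2.2,0); goto(np.array([.5586,.2513,.138]),R)
E
```

```text
time: 15.22
tcp_pos: [0.5596, 0.2516, 0.1506]
eef_rot: [3.142, -0.002, -0.039]
wrist_force: [-9.1, -3.3, 11.7]
width: 0.013
time: 15.48
tcp_pos: [0.5599, 0.2518, 0.1497]
eef_rot: [3.141, -0.001, -0.039]
wrist_force: [-9.5, -4.1, 15.6]
width: 0.0132
t 15.47 pos [0.5599 0.2518 0.1497] rpy [ 3.1409e+00 -8.0000e-04 -3.8900e-02] w 0.0132 F [-9.5 -4.1 15.6] j [ 0.24  0.27  1.72 -0.    1.15  1.85]
need tool mm [-1.3  0.5 11.7] rot [ 0.0006 -0.0008 -0.0005] [ 0.04 -0.05 -0.03] afterrot mm [-1.3  0.5 11.7]
```

```bash
python3 -m inch '[[-1,0,1,0,0,0,255],[-1,0.5,1,0,0,0,255]]'
python3 - <<'E'
from h import *
R=tierR(-2.2,0); goto(np.array([.5586,.2513,.138]),R); print(pose()[2]['moment'])
E
```

```text
time: 15.72
tcp_pos: [0.5594, 0.2515, 0.1495]
eef_rot: [-3.141, -0.005, -0.039]
wrist_force: [1.1, 0.7, 2.9]
width: 0.0133
t 15.72 pos [0.5594 0.2515 0.1495] rpy [-3.1412 -0.005  -0.0392] w 0.0133 F [1.1 0.7 2.9] j [ 0.24  0.27  1.73 -0.    1.14  1.85]
need tool mm [-0.9  0.3 11.5] rot [-0.0004 -0.005  -0.0008] [-0.02 -0.29 -0.05] afterrot mm [-0.8  0.3 11.5]
[-0.00990064  0.6081721  -0.27047899]
```

```bash
python3 - <<'E'
from patch import *
from rig import *
for n in ["scene","side"]:
    i=camera_info(n);p,d=grab_frame(n); np.savez(f"pics/{n}8.npz",p=p,d=d,**{k:np.array(v) for k,v in i.items()})
    z=load(f'pics/{n}8.npz'); R=Ro.from_euler('z',np.radians(-2.25)).as_matrix()
    L=[(.082,-.067),(.082,.067),(-.082,.067)] if n=='scene' else [(-.082,.067),(-.082,-.067),(.082,-.067)]
    top=[proj(z,R@[*l,.0]+[.557,.2504,.1795])[0] for l in L]; rim=[proj(z,R@[*l,.0]+[.557,.2504,.068])[0] for l in L]
    patches(f'pics/{n}8.npz',top+rim,f'pics/i_{n}.png',half=11,s=11,gain=1.8)
    print(n,np.round(top,1).tolist())
E
```

```text
scene [[319.7, 279.3], [346.6, 320.1], [406.9, 294.0]]
side [[221.3, 155.6], [254.4, 181.7], [305.1, 152.6]]
```

View pics/i_scene.png

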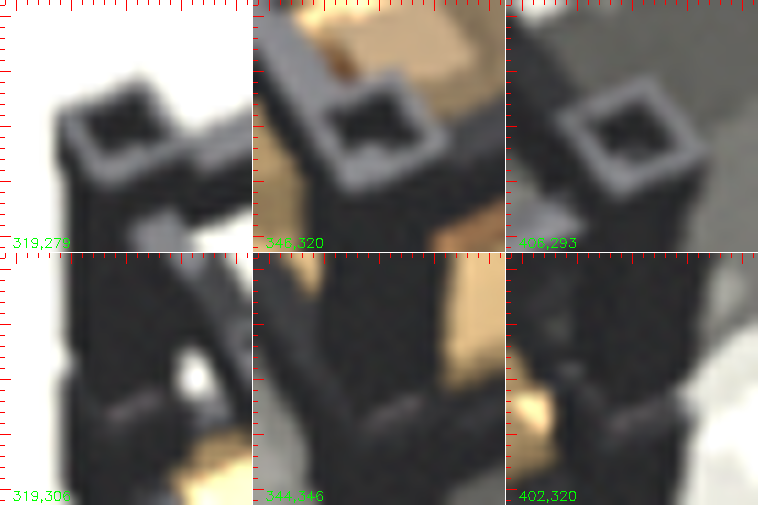

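View pics/i_side.png

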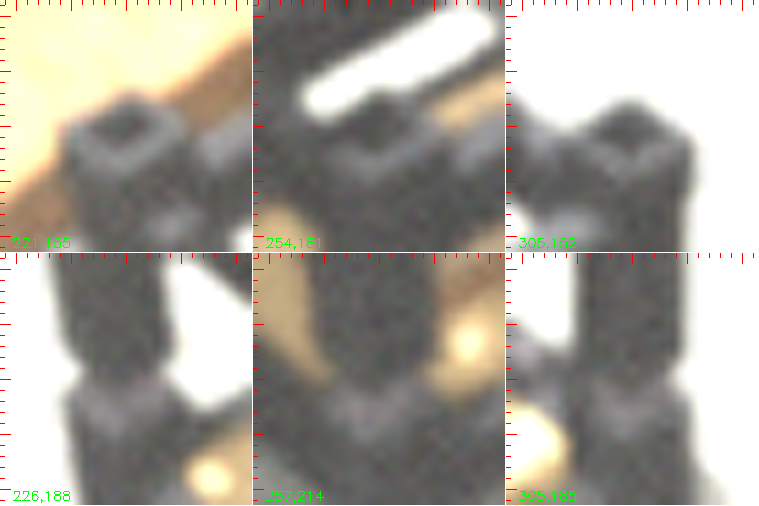

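All four feet are inside their sockets with an even gap under the shoulders. Now I'll press through the leaves, trimming -x to cancel the arm's deflection.

```bash
python3 -m inch '[[-0.8,0.3,2,0,-0.003,0,255],[-0.8,0.2,3,0,0,0,255]]'
python3 -m inch '[[-0.8,0.2,4,0,0,0,255],[-0.8,0.2,4,0,0,0,255]]'
python3 - <<'E'
from h import *
R=tierR(-2.2,0); goto(np.array([.5586,.2513,.138]),R); print(pose()[2]['moment'])
E
```

```text
time: 16.08
tcp_pos: [0.5593, 0.2517, 0.1485]
eef_rot: [-3.14, -0.005, -0.039]
wrist_force: [-7.1, -2.1, 16.0]
width: 0.0129
time: 16.32
tcp_pos: [0.5594, 0.2518, 0.1468]
eef_rot: [-3.14, -0.007, -0.039]
wrist_force: [-9.7, -4.1, 19.2]
width: 0.0128
t 16.32 pos [0.5594 0.2518 0.1468] rpy [-3.1404 -0.0073 -0.0386] w 0.0128 F [-9.7 -4.1 19.2] j [ 0.24  0.27  1.73 -0.    1.14  1.85]
need tool mm [-0.8  0.5  8.8] rot [-0.0012 -0.0073 -0.0002] [-0.07 -0.42 -0.01] afterrot mm [-0.7  0.5  8.8]
[-0.62573002  1.9668448  -0.24188025]
```

```bash
python3 -m inch '[[-1.5,0.5,4,0,-0.005,0,255],[-1.5,0.5,4,0,-0.005,0,255]]'
python3 -m inch '[[-1.5,0.5,4,0,-0.005,0,255],[-1.5,0.5,4,0,-0.005,0,255]]'
python3 - <<'E'
from h import *
R=tierR(-2.2,0); goto(np.array([.5586,.2513,.138]),R); print(pose()[2]['moment'])
E
```

```text
time: 16.58
tcp_pos: [0.5593, 0.2517, 0.1463]
eef_rot: [-3.139, -0.004, -0.038]
wrist_force: [-6.6, -2.2, 20.2]
width: 0.0132
time: 16.82
tcp_pos: [0.5595, 0.2517, 0.1462]
eef_rot: [-3.138, -0.001, -0.038]
wrist_force: [-7.5, -2.0, 18.5]
width: 0.0129
t 16.82 pos [0.5595 0.2517 0.1462] rpy [-3.1378e+00 -9.0000e-04 -3.7900e-02] w 0.0129 F [-7.5 -2.  18.5] j [0.24 0.27 1.73 0.   1.14 1.84]
need tool mm [-0.9  0.4  8.2] rot [-0.0038 -0.0009  0.0005] [-0.21 -0.05  0.03] afterrot mm [-0.9  0.4  8.2]
[-0.66378172  1.47355221 -0.33771204]
```

```bash
python3 -m inch '[[-2.2,0.6,6,-0.003,0,0,255],[-2.2,0.6,6,0,0,0,255]]'
python3 -m inch '[[-2.2,0.6,7,0,0,0,255],[-2.2,0.6,7,0,0,0,255]]'
python3 - <<'E'
from h import *
R=tierR(-2.2,0); goto(np.array([.5586,.2513,.138]),R); print(pose()[2]['moment'])
E
```

```text
time: 17.08
tcp_pos: [0.5588, 0.2515, 0.1417]
eef_rot: [-3.139, -0.01, -0.038]
wrist_force: [-5.1, -0.9, 14.9]
width: 0.0131
time: 17.32
tcp_pos: [0.559, 0.2516, 0.1388]
eef_rot: [-3.137, -0.019, -0.037]
wrist_force: [-20.1, -6.9, 45.8]
width: 0.0132
t 17.32 pos [0.559  0.2516 0.1388] rpy [-3.1373 -0.0191 -0.0375] w 0.0132 F [-20.1  -6.9  45.8] j [ 0.24  0.27  1.74 -0.    1.11  1.85]
need tool mm [-0.5  0.3  0.8] rot [-0.0043 -0.0191  0.001 ] [-0.25 -1.1   0.06] afterrot mm [-0.4  0.3  0.8]
[-1.47441821  3.57798915 -0.29552702]
```

The tier is nearly home, but the tool is pitched with the +x end about 1° high. I'll press that end down by turning about tool y.

```bash
python3 -m inch '[[-1.5,0.3,3,0,-0.02,0,255],[-1.5,0.3,3,0,-0.02,0,255]]'
python3 -m inch '[[-1.5,0.3,4,-0.003,-0.02,0,255],[-1.5,0.3,4,0,-0.02,0,255]]'
python3 - <<'E'
from h import *
R=tierR(-2.2,0); goto(np.array([.5586,.2513,.138]),R); print(pose()[2]['moment'])
E
```

```text
time: 17.58
tcp_pos: [0.559, 0.2516, 0.1389]
eef_rot: [-3.137, 0.013, -0.036]
wrist_force: [-7.1, -2.4, 13.3]
width: 0.0131
time: 17.82
tcp_pos: [0.5591, 0.2516, 0.1387]
eef_rot: [-3.14, 0.045, -0.035]
wrist_force: [-8.8, -3.2, 19.9]
width: 0.0132
t 17.82 pos [0.5591 0.2516 0.1387] rpy [-3.1396  0.0453 -0.0352] w 0.0132 F [-8.8 -3.2 19.9] j [0.23 0.3  1.71 0.02 1.18 1.83]
need tool mm [-0.5  0.4  0.7] rot [-0.0019  0.0453  0.0032] [-0.11  2.59  0.18] afterrot mm [-0.5  0.4  0.7]
[-0.62540947  0.88576698 -0.25347828]
```

```bash
cat > look.py <<'E'
from patch import *
from rig import *
import sys
k=sys.argv[1]
for n in ["scene","side"]:
    i=camera_info(n);p,d=grab_frame(n); np.savez(f"pics/{n}{k}.npz",p=p,d=d,**{a:np.array(v) for a,v in i.items()})
    z=load(f'pics/{n}{k}.npz'); R=Ro.from_euler('z',np.radians(-2.25)).as_matrix()
    L=[(.082,-.067),(.082,.067),(-.082,.067)] if n=='scene' else [(-.082,.067),(-.082,-.067),(.082,-.067)]
    top=[proj(z,R@[*l,.0]+[.557,.2504,.168])[0] for l in L]; rim=[proj(z,R@[*l,.0]+[.557,.2504,.068])[0] for l in L]
    patches(f'pics/{n}{k}.npz',top+rim,f'pics/L{k}_{n}.png',half=11,s=11,gain=2)
    print(n,np.round(top,1).tolist())
E
python3 look.py 9
```

```text
scene [[319.7, 282.3], [346.4, 323.0], [406.4, 296.9]]
side [[221.8, 159.1], [254.8, 185.3], [305.1, 156.2]]
```

View pics/L9_scene.png

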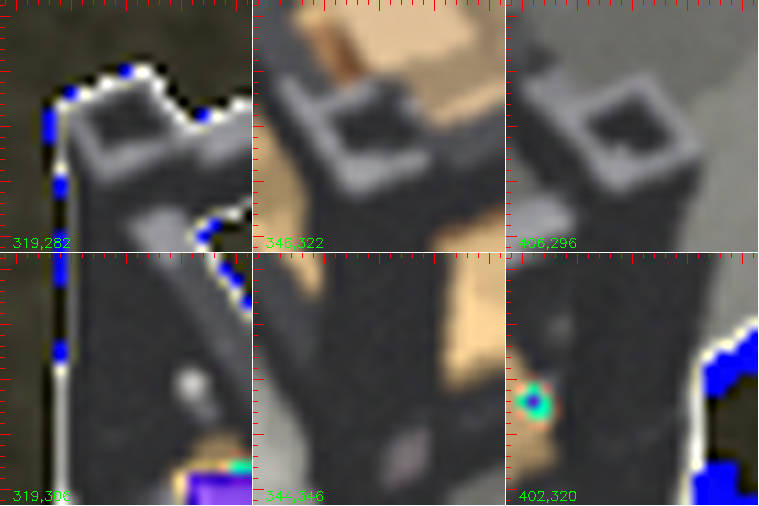

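View pics/L9_side.png

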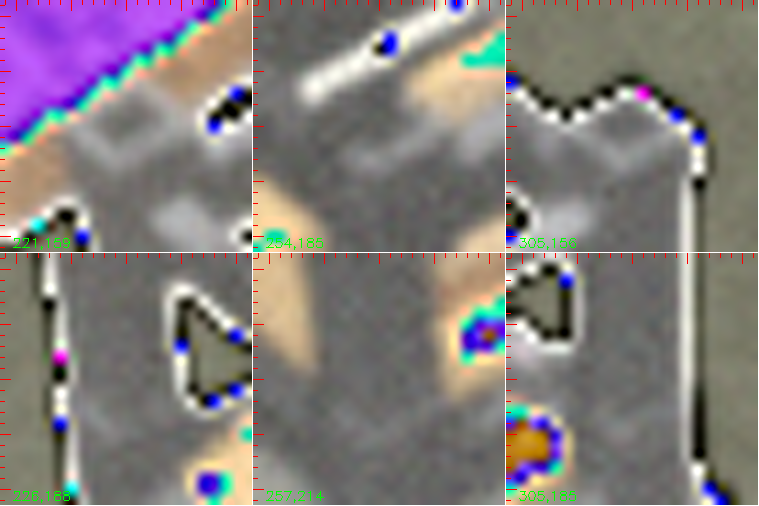

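```bash
python3 - <<'E'
from h import *
out=[]
for n,(u,v) in (('scene',(300,260)),('side',(200,125))):
    p=load(f'pics/{n}9.npz')['p'].astype(float)[:,:,::-1]*1.6
    c=np.clip(p[v:v+115,u:u+125],0,255).astype(np.uint8)
    cv2.imwrite(f'pics/m_{n}.png',cv2.resize(c,None,fx=5.2,fy=5.2,interpolation=cv2.INTER_CUBIC))
E
```

```text
(no output)
```

View pics/m_scene.png

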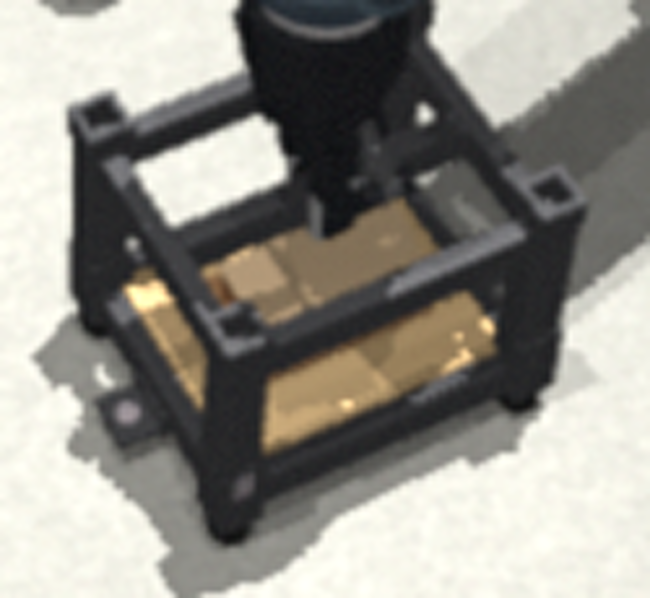

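View pics/m_side.png

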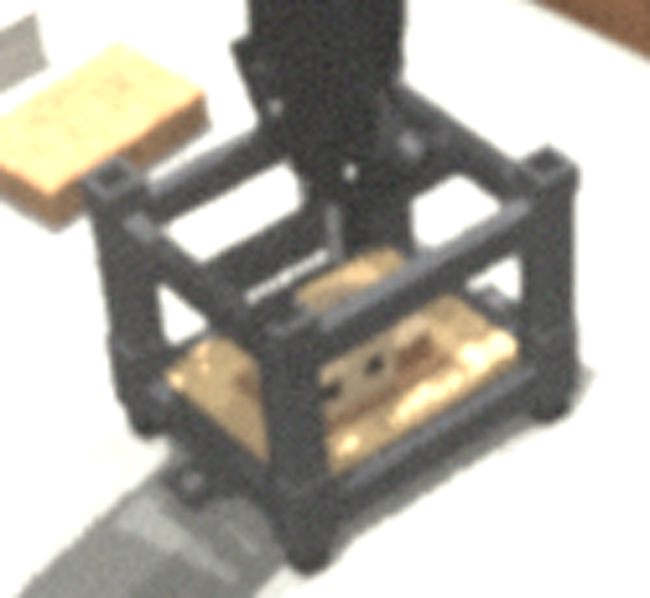

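Everything looks home. One more firm straight press, then I'll measure with the post tops.

```bash
python3 -m inch '[[-2,0.3,6,0,0.005,0,255],[-2,0.3,7,0,0,0,255],[-2,0.3,7,0,-0.01,0,255]]'
python3 - <<'E'
from h import *
R=tierR(-2.2,0); goto(np.array([.5586,.2513,.138]),R); print(pose()[2]['moment'])
E
sed -i "s/p=np.clip(z\['p'\]\[:,:,::-1\]\*gain/p=np.clip(z['p'][:,:,::-1].astype(float)*gain/; s/gain=2)/gain=1.5)/" patch.py look.py; python3 look.py 10
```

```text
time: 18.3
tcp_pos: [0.5591, 0.2516, 0.1387]
eef_rot: [-3.14, 0.037, -0.035]
wrist_force: [-15.7, -7.0, 33.3]
width: 0.013
t 18.3 pos [0.5591 0.2516 0.1387] rpy [-3.1398  0.0367 -0.0345] w 0.013 F [-15.7  -7.   33.3] j [0.23 0.3  1.71 0.01 1.17 1.83]
need tool mm [-0.5  0.4  0.7] rot [-0.0017  0.0367  0.0038] [-0.1   2.11  0.22] afterrot mm [-0.5  0.4  0.7]
[-1.0890499   2.28541656 -0.3083987 ]
scene [[319.7, 282.3], [346.4, 323.0], [406.4, 296.9]]
side [[221.8, 159.1], [254.8, 185.3], [305.1, 156.2]]
```

View pics/L10_scene.png

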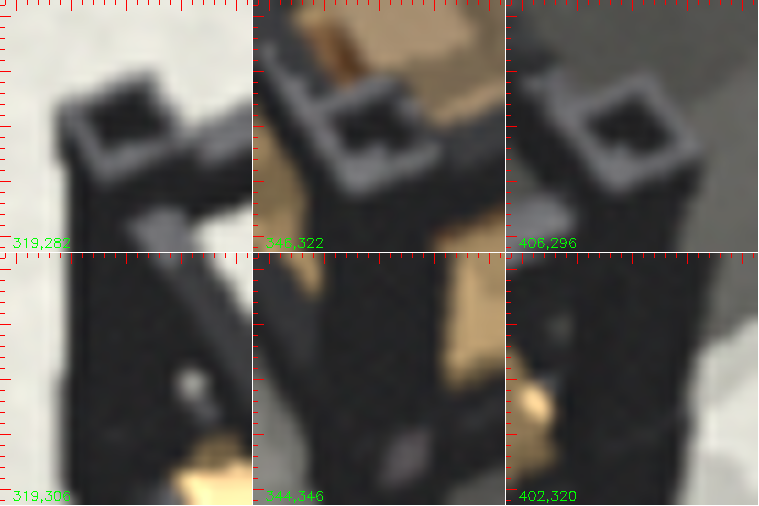

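View pics/L10_side.png

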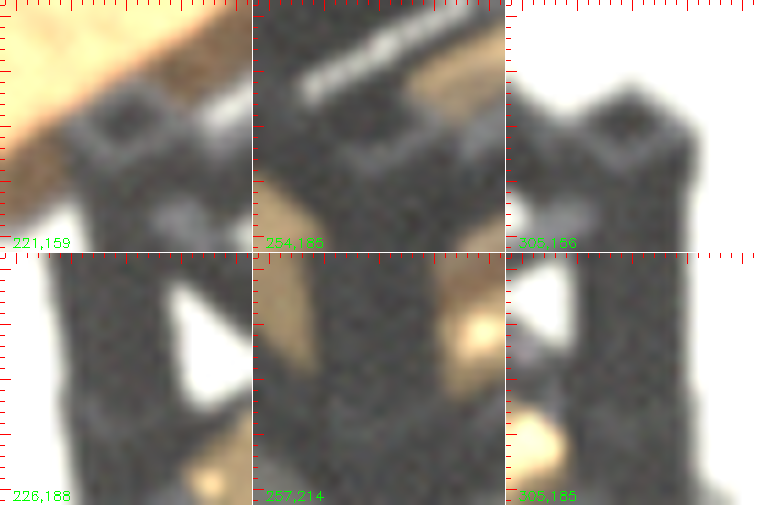

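Force is firm (about 40 N net) and the height is unchanged at TCP z 0.1387, which is home. I'll relax, open, retreat straight up along the tool axis, and check from above.

```bash
python3 -m inch '[[0,0,0,0,0,0,255],[0,0,0,0,0,0,255],[0,0,0,0,0,0,255]]'
python3 -m inch '[[0,0,0,0,0,0,200],[0,0,0,0,0,0,150],[0,0,0,0,0,0,110],[0,0,0,0,0,0,110],[0,0,0,0,0,0,110],[0,0,0,0,0,0,110]]'
```

```text
time: 18.77
tcp_pos: [0.5591, 0.2516, 0.1388]
eef_rot: [-3.14, 0.036, -0.035]
wrist_force: [-3.8, -1.4, 3.2]
width: 0.0132
time: 19.52
tcp_pos: [0.5597, 0.2519, 0.1376]
eef_rot: [-3.139, 0.034, -0.033]
wrist_force: [0.1, 0.4, 0.8]
width: 0.0481
```

```bash
python3 -m inch '[[0,0,-6,0,0,0,110],[0,0,-15,0,0,0,110],[0,0,-25,0,0,0,110],[0,0,-30,0,0.01,0,110],[0,0,-30,0,0.01,0,110],[0,0,-30,0,0.01,0,110],[0,0,-30,0,0,0,110],[0,0,-20,0,0,0,110],[0,0,0,0,0,0,110],[0,0,0,0,0,0,110]]'
python3 - <<'E'
from h import *
from rig import *
q,Q,s=pose();print(q,s['eef_rot'],s['wrist_force'])
for n in ["wrist","scene","side"]:
    i=camera_info(n);p,d=grab_frame(n); np.savez(f"pics/{n}11.npz",p=p,d=d,**{a:np.array(v) for a,v in i.items()})
    cv2.imwrite(f'pics/{n}11.png',np.clip(p[:,:,::-1].astype(float)*1.5,0,255).astype(np.uint8))
E
```

```text
time: 20.78
tcp_pos: [0.5642, 0.2514, 0.3395]
eef_rot: [-3.137, -0.006, -0.033]
wrist_force: [-0.2, 0.5, -0.7]
width: 0.0487
[0.56415348 0.25136761 0.33950346] [-3.13656503 -0.00610246 -0.03348009] [-0.15730892  0.46716088 -0.74759312]
```

View pics/wrist11.png

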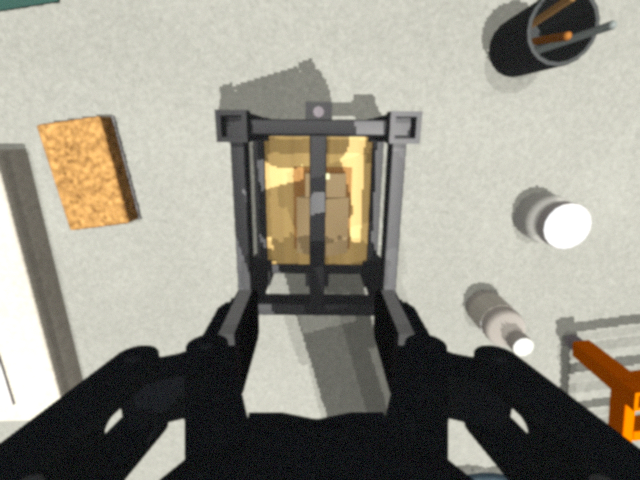

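View pics/side11.png

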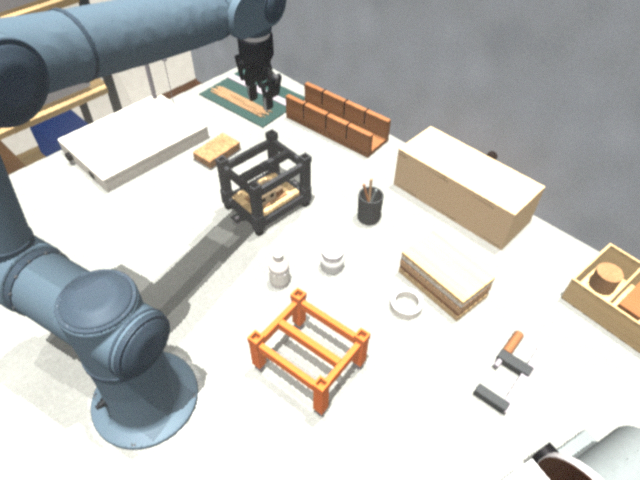

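```bash
python3 - <<'E'
from patch import *
R=Ro.from_euler('z',np.radians(-2.25)).as_matrix()
L=[(.082,.067),(-.082,.067),(-.082,-.067),(.082,-.067)]
for n in('scene','side'):
    z=load(f'pics/{n}11.npz'); top=[proj(z,R@[*l,.0]+[.557,.2504,.168])[0] for l in L]; print(np.round(top,2).tolist())
    patches(f'pics/{n}11.npz',top,f'pics/n_{n}.png',half=10,s=14,gain=1.3)
E
```

```text
[[346.4, 322.97], [406.38, 296.9], [377.51, 258.92], [319.7, 282.27]]
[[271.64, 132.71], [221.83, 159.13], [254.78, 185.28], [305.12, 156.18]]
```

View pics/n_scene.png

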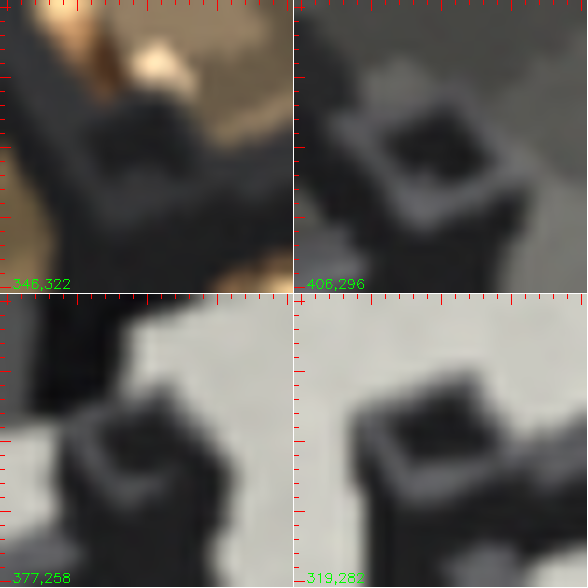

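View pics/n_side.png

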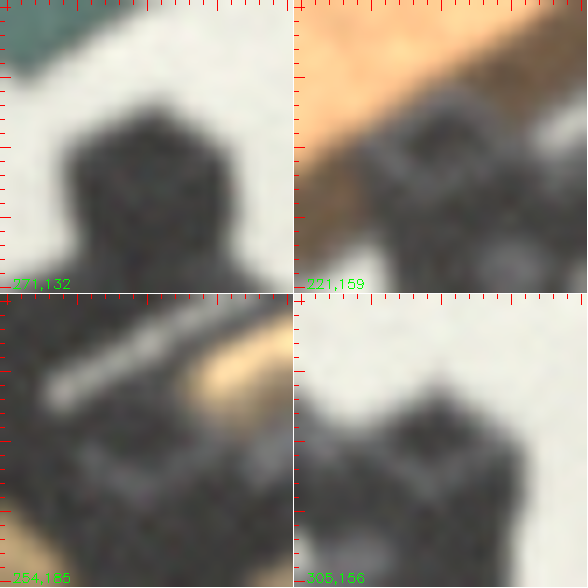

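```bash
python3 - <<'E'
from h import *
from scipy.optimize import least_squares
np.set_printoptions(precision=4,suppress=True)
S=load('pics/side0.npz');C=load('pics/scene0.npz')
px=lambda c,X: np.array(c)-10+np.array(X)/14-.5
pp=(.082,.067);pm=(.082,-.067);mp=(-.082,.067);mm=(-.082,-.067)
ob=[(C,pp,px((346,322),(140,152))),(C,mp,px((406,296),(148,155))),(C,mm,px((377,258),(147,151))),(C,pm,px((319,282),(142,141))),
(S,pp,px((271,132),(151,154))),(S,mp,px((221,159),(143,145))),(S,mm,px((254,185),(145,150))),(S,pm,px((305,156),(149,143.5)))]
def fit(ob,x0,full):
    def f(q):
        R=Ro.from_euler('xyz',[q[4],q[5],q[3]] if full else [0,0,q[3]]).as_matrix(); r=[]
        for z,l,uv in ob: r+=list(proj(z,R@[*l,0]+q[:3])[0]-uv)
        return r
    o=least_squares(f,x0); r=np.array(o.fun).reshape(-1,2); print(o.x[:3],'yaw,roll,pitch',np.degrees(o.x[3:]),'rms px',np.sqrt((r**2).mean())); print(r.round(1).tolist())
fit(ob,[.557,.25,.168,-.04],0);fit(ob,[.557,.25,.168,-.04,0,0],1)
# wrist depth of the rails/post tops
z=load('pics/wrist11.npz');w=cloud(z)
for u,v in [(222,125),(244,115),(232,139),(395,127),(418,125),(406,114),(405,140),(270,127),(360,127),(242,180),(397,180),(242,250),(393,250),(317,180),(317,240),(290,304),(350,304)]: print((u,v),np.nanmedian(w[v-1:v+2,u-1:u+2],axis=(0,1)))
E
```

```text
[0.5569 0.2499 0.1694] yaw,roll,pitch [-2.4558] rms px 0.5300000864581917
[[0.7, 0.0], [0.3, -0.1], [0.6, 0.2], [1.0, 0.1], [0.6, -0.1], [1.2, -0.2], [0.8, -0.3], [0.1, 0.2]]
[0.5569 0.2499 0.1694] yaw,roll,pitch [-2.4537 -0.1164 -0.0996] rms px 0.528487356135205
[[0.7, 0.0], [0.3, 0.0], [0.6, 0.2], [1.0, -0.0], [0.6, -0.1], [1.2, -0.1], [0.8, -0.3], [0.1, 0.1]]
(222, 125) [0.6423 0.3246 0.1599]
(244, 115) [0.6489 0.3053 0.1675]
(232, 139) [0.6316 0.3162 0.1677]
(395, 127) [0.6365 0.1866 0.1505]
(418, 125) [0.6372 0.1729 0.1673]
(406, 114) [0.6455 0.1822 0.1676]
(405, 140) [0.6265 0.1821 0.1673]
(270, 127) [0.6398 0.2883 0.1498]
(360, 127) [0.6374 0.215  0.1497]
(242, 180) [0.5977 0.3148 0.1497]
(397, 180) [0.5936 0.1835 0.1496]
(242, 250) [0.5356 0.3204 0.1498]
(393, 250) [0.5314 0.1854 0.1496]
(317, 180) [0.5958 0.2513 0.1501]
(317, 240) [0.5427 0.253  0.15  ]
(290, 304) [0.4811 0.2803 0.1493]
(350, 304) [0.4792 0.2241 0.1488]
```

Rail tops read 0.1497 m at all four sides (0.150 expected when home) and post tops 0.1675 m (0.168 expected). The tier is level and home, and the gripper is clear.

```bash
python3 -c "
from rig import *
hand_in(); print(sense()['time'])"
```

```text
the job is handed in; nothing more can be done
the job is handed in; nothing more can be done
```

The tier is on the bottom frame with all four posts fully home. It is let go, with the gripper clear above it, and I handed the job in after about 21 s.

I gripped the spine along the tier's 28° slope, lifted it off the boards, levelled it and carried it over the base. I lined it up using both fixed cameras, lowered it in small steps, and pressed it past the leaves with up to about 52 N net, well under the 110 N limit.

**Final checks**
- **Height and level:** wrist depth read the rail tops at 0.149–0.150 m on all four sides (0.150 expected when home). The two post tops it could see (+x end) read about 0.1675 m (0.168 expected). The tilt came out at about 0.1–0.2°.
- **Position:** the camera fit put the tier at (0.5569, 0.2499) and the base at (0.5570, 0.2504). Yaw differed by about 0.2°.
- **House and bench:** the house stood in place and the other things looked unmoved. I checked these by eye in the pictures only, not by measurement.

**What disagreed**
- The two-camera fit put the post tops about 1.4 mm higher than wrist depth did. That is within the error of my pixel readings, and I trusted the wrist depth.
- While pressing, the tool tilted about 1° with the +x end high. When I turned it back to press that end down, it slipped on the spine to about 2.6° the other way. The measurements after release showed the tier itself level.

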